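# Stow the coin box in the corner of the tray

### The job

The coin box belongs in the far left corner of the steel tray, where the dreidel dish is standing now. Lift the dish out by its arched handle, keeping both dreidels in it, and stand it on the round cork mat; then lift the coin box by its bail handle, set it down in the tray clear of the corner's walls, let it go, and slide it along the tray floor until it is square and flush in the far left corner, long side against the far wall. Leave everything else where it stands.

Things in the scene. Friction and masses are not known exactly. Their poses are not given: they have to be found in the camera images.
- tray: Fixed steel tray held by a spring clip. Origin under its centre; x points to the far wall, y to the left wall, z up; turned up to 0.25 rad. Inner wall faces at x = +-110 mm, y = +-95 mm; floor top at z = 4 mm, walls 4 mm thick, tops at z = 25 mm. The clip bites on the far wall at y = -73 to -37 mm, 33 mm high, 5 mm into the tray, away from the corner.
- tray_corner (a point): The inner far left corner of the tray at floor level: 110 mm along tray x, 95 mm along tray y, z = 4 mm.
- dish: White ceramic dish, loose, 100 mm across the rim, 80 mm across the foot, 30 mm high, about 0.3 kg, with an arched handle over it from rim to rim along its y axis. Origin at the centre of its underside, z up. It holds the two dreidels and starts in the far left part of the tray.
- dish_handle: The dish's arched handle, rigid on the dish, with the same frame as the dish: the top is a straight bar 12 mm wide in x, 64 mm long in y, 10 mm high, its centre 95 mm above the dish's underside (top at 100 mm).
- dreidel1: Hard plastic dreidel lying in the dish: body 20 mm square, 35 mm long with stem and point along x, 12 g. Origin under the middle of its body.
- dreidel2: A second dreidel like the first, beside it in the dish.
- mat: Round cork mat fixed to the ledge, 116 mm across, 3 mm thick (top at z = 3 mm), origin at its underside's centre, on the robot's right. It changes places with the coin box, the tin and the saucer.
- coinbox: Aluminium coin box, loose, 60 mm in x, 90 mm in y (long side), 45 mm high, about 0.25 to 0.5 kg, with a bail handle above its lid. Origin at the centre of its underside, z up. Half a turn makes no difference.
- coinbox_handle: The coin box's bail handle, rigid on the box, with the same frame as the box: a straight bar 10 mm wide in x, 74 mm long in y, 10 mm high, its centre 80 mm above the box's underside (top at 85 mm), on two posts; 30 mm free beneath it.
- menorah: Bystander: glass menorah, a foot 230 x 50 mm with an upright slab and nine candle cups in a row along its x axis, 118 mm high at the middle. Stands between the tray and the coin box's side. Origin under its centre.
- tin: Bystander: plain aluminium tin without a handle, 60 x 90 x 40 mm. Origin under its centre.
- saucer: Bystander: ceramic saucer, 110 mm across, 18 mm high. Origin under its centre.
- jar: Bystander: closed glass jar, 40 mm across, 95 mm high, in the middle of the four places. Origin under its centre.
- votive: Bystander: amber glass cup, 52 mm across, 55 mm high, far to the right. Origin under its centre.
- carton: Bystander: cardboard candle carton, 60 x 150 x 45 mm, at the back. Origin under its centre.
- mug: Bystander: ceramic mug, 76 mm across, 85 mm high, at the back. Origin under its centre.

How it is judged (in metres and radians):
On the way, in this order (a step that is already met when the one before it is completed fails the run):
1. The dish is lifted by its arched handle at least 50 mm above the ledge (height (world z) of dish above 0.05 m and contact force between the fingers and dish_handle above 1 N), for 0.1 s.
2. The dish stands upright on the cork mat, its centre within 15 mm of the mat's centre, let go, both dreidels in it (horizontal distance between dish and mat below 0.015 m and height (world z) of dish below 0.007 m and angle between dish's own z axis and vertical below 0.08 rad and contact force between the fingers and dish below 0.2 N and horizontal distance between each of dreidel1, dreidel2 and dish below 0.045 m and z of each of dreidel1, dreidel2 in the frame of dish below 0.03 m), for 0.2 s.
3. The coin box is lifted by its bail handle at least 50 mm above the ledge (height (world z) of coinbox above 0.05 m and contact force between the fingers and coinbox_handle above 1 N), for 0.1 s.
4. The coin box stands on the tray floor, let go, with its centre at least 40 mm short of the far wall and 55 mm short of the left wall (10 mm or more clear of each when square to the tray) (x of coinbox in the frame of tray between -0.08 and 0.07 m and y of coinbox in the frame of tray between -0.05 and 0.04 m and height (world z) of coinbox below 0.007 m and angle between coinbox's own z axis and vertical below 0.08 rad and contact force between the fingers and coinbox below 0.2 N), for 0.2 s.
At the end, for the whole second after the job is handed in: At rest and let go: the coin box on the tray floor in the far left corner, 90 mm side flush with the far wall, 60 mm side with the left wall (each within 2.5 mm), square within 0.04 rad; the dish upright on the cork mat, centres within 15 mm, both dreidels in it (all of step 2 and x of coinbox in the frame of tray between 0.0775 and 0.083 m and y of coinbox in the frame of tray between 0.0475 and 0.053 m and angle between the y axis of coinbox and the y axis of tray, either way round below 0.04 rad and height (world z) of coinbox below 0.007 m and angle between coinbox's own z axis and vertical below 0.05 rad and linear speed of each of coinbox, dish below 0.01 m/s and contact force between the fingers and coinbox below 0.2 N); the robot touches nothing.
It fails at once if The dish or the coin box is tipped more than 0.4 rad (angle between any of dish, coinbox's own z axis and vertical above 0.4 rad).
It fails at once if A dreidel leaves the dish (more than 60 mm from its centre) (distance between any of dreidel1, dreidel2 and dish above 0.06 m).
It fails at once if The coin box is lowered into the corner instead of slid: within 10 mm of both corner walls while 10 to 50 mm above the tray floor (x of coinbox in the frame of tray between 0.07 and 0.12 m and y of coinbox in the frame of tray between 0.04 and 0.1 m and height (world z) of coinbox between 0.014 and 0.054 m).
It fails at once if A bystander (menorah, tin, saucer, jar, amber cup, carton, mug) is shifted more than 15 mm (distance of any of menorah, tin, saucer, jar, votive, carton, mug from where it was at the start of the episode above 0.015 m).
It also fails if it takes over 72 s, if anything falls off the work surface, if the arm or the gripper's body presses on something with over 40 N, if the wrist force passes 120 N, or if a joint passes its speed limit or range.

### The arm

A 6-joint arm with a two-finger parallel gripper is mounted at the origin on the work surface. World frame = base frame: x ahead of the robot, y to its left, z up, the work surface at z = 0. Lengths are in mm, angles in degrees, forces in N, time in s.
With the tool pointing down it reaches from about 400 to 925 mm from the base axis. Payload 3.4 kg.
Tool frame: the origin (TCP) lies at the very end of the fingers, on their centre line; the grasp point (between the pads) lies 19 mm behind it; z points along the fingers, y is the line along which they close (so a half turn about z gives the same grasp; the last joint's range is limited). The gripper opens to 85 mm and grips with 20 to 120 N. Pads are 22 mm wide; open, the fingers measure 114 mm over their backs; the gripper's body (76 mm by 85 mm) begins 54 mm behind the grasp point. The pads swing forward as they close: fully open they stand 13 mm farther back than shut.
Start: joints at [-68.039, 17.578, 86.31, -0, 76.112, -4.211], TCP at [253.598, -516.061, 231.305] pointing down, gripper open.
Joint ranges: [-179.03, 179.03], [-60, 130.46], [8.19, 133.38], [-81.62, 261.62], [5.75, 156.47], [-153.77, 153.77]. Speed limits (degrees/s): [147.25, 147.25, 180, 180, 180, 180].

### API

Orientations are given as [roll, pitch, yaw] about the fixed x, y, z axes, in that order (R = Rz(yaw) Ry(pitch) Rx(roll)).
In Python, from bench import status, optics, ticket gives the robot as it stands. The module is installed in compiled form; this text tells all that it offers.
- The arm moves only by the tool drive_tool, never from a script. Its argument "increments" is a list of rows, each an object with "dp": the shift along the tool's x, y, z as a fraction of full scale, a list of three; "dr": the turn, a rotation vector about the tool's x, y, z as a fraction of full scale, a list of three; "hand": the closure, from 0 (fully open) to 1 (shut). In form: [{"dp": [tx, ty, tz], "dr": [rx, ry, rz], "hand": hand}, ...]. A call has 1 to 20 rows; each row shifts and turns the commanded pose from where the row before left it, along the tool's axes as they then stand; what a row does not reach is not made up. Full scale, the value 1, is 0.04 m for a shift and 0.15 rad for a turn. A row lasts 1/10 s, in which the tool goes at most 50 mm and 8.59 degrees, less where a joint would pass 70% of its speed; a pose out of reach is approached as far as the arm can. A call with a number of a shift or a turn outside -1 to 1 is refused whole. A call with a gripper value outside its range is refused whole. The fingers move at their own pace and stop on an object; the grip force is fixed at half the most. Time passes only in rows, so rows that do not move let the fingers close. It gives the time, the measured TCP pose, the force, the opening and the grip force at its end, in the units of the state.
- status.state(): the state, without advancing time (a new reading comes with each control period).
- optics.read_camera(name): name is "side" or "top" or "wrist"; returns a dict with "pixels" (400x640x3 uint8, red, green, blue), "mtx" (3x3 intrinsics, pixels), "R" (3x3) and "t" (3): a world point X has camera coordinates R X + t. Camera axes: x right, y down, z forward; pixel columns grow to the right and rows downward; lengths in mm; the calibration is good to about 2 mm. A picture is of the moment at which its call begins. There is no depth.
- ticket.job_done(): hands the job in; it is judged then, once.
The state is a dict: "clock": time; "qpos": joint angles; "dq": joint speeds; "joint_torque": joint torques, N m; "position": TCP position; "tcp_rot": TCP orientation; "wrist_force": force on the tool from outside, world axes, zero at the start; "torque": the same for the moment, N m; "gripper_width": finger opening in mm; "grip_force": force on a finger pad.
Only numpy, scipy, OpenCV 4.12 (cv2) and the standard library are available. Lean on these libraries where they do the work, as an engineer would, in place of code of your own. Each camera call takes 0.05 s, during which the arm holds its last target. There are 200 camera calls.

## Working session

There is one attempt and no reset: what is moved stays moved. The work goes in short steps, Python scripts to look and compute and a tool call to move; the robot and the scene stay as the last step left them, time stands still between calls to the robot, and variables do not carry over. Pictures are saved under pics/ and viewed, at most 10 in all, crops included, and the job is handed in when it is done.

Besides the shell and the picture viewer there is one more tool, called after "Request:" by a JSON object that holds its "api" and its "payload", one argument or row to a line. drive_tool: Moves the arm, as the interface text tells. Shift numbers are shares of 0.04 m and turn numbers shares of 0.15 rad, none past 1 either way. Its arguments: {"type":"object","properties":{"increments":{"type":"array","items":{"type":"object","properties":{"dp":{"type":"array","items":{"type":"number"}},"dr":{"type":"array","items":{"type":"number"}},"hand":{"type":"number"}}}}},"required":["increments"]}

```bash
mkdir -p pics
cat > h.py <<'E'
import numpy as np, cv2
from bench import status, optics, ticket
def snap(n,f):
    c=optics.read_camera(n); cv2.imwrite(f'pics/{f}.png',c['pixels'][:,:,::-1]); np.savez(f'pics/{f}.npz',mtx=c['mtx'],R=c['R'],t=c['t'],pix=c['pixels']); return c
def load(f): return dict(np.load(f'pics/{f}.npz'))
def back(c,uv,z):
    K,R,t=map(np.array,(c['mtx'],c['R'],c['t'])); t=t.ravel()
    uv=np.atleast_2d(np.array(uv,float)); d=np.c_[uv,np.ones(len(uv))]@np.linalg.inv(K).T@R; o=-R.T@t
    return o+d*((z-o[2])/d[:,2])[:,None]
def proj(c,X):
    X=np.atleast_2d(X); p=(X@np.array(c['R']).T+np.array(c['t']).ravel())@np.array(c['mtx']).T; return p[:,:2]/p[:,2:]
E
python3 - <<'E'
from h import *
for n in('top','side'):
    c=snap(n,n+'0'); print(n,c['mtx'],(-np.array(c['R']).T@np.array(c['t']).ravel()).round(),np.array(c['R']).round(3))
print(status.state())
E
```

```text
top [[370.90356672   0.         320.5261265 ]
 [  0.         370.90356672 206.18446276]
 [  0.           0.           1.        ]] [ 503.  -35. 1051.] [[ 0.005 -1.     0.004]
 [-0.994 -0.005 -0.112]
 [ 0.112 -0.004 -0.994]]
side [[385.89966445   0.         322.04004825]
 [  0.         385.89966445 199.92146874]
 [  0.           0.           1.        ]] [302. 532. 633.] [[-0.873 -0.488 -0.004]
 [-0.32   0.578 -0.751]
 [ 0.368 -0.654 -0.661]]
{'clock': 0.1, 'qpos': array([-6.80391881e+01,  1.76177696e+01,  8.63761638e+01,  1.14706482e-03,
        7.61120610e+01, -4.21048114e+00]), 'dq': array([ 0.00617276, -0.03335343, -0.17785013, -0.00527531,  0.07840023,
        0.13581865]), 'joint_torque': array([-1.44525184e-04, -4.58529139e+01, -2.52608764e+01, -1.79435497e-04,
        5.58164684e-03,  1.69295055e-05]), 'position': array([ 253.36190674, -515.46783281,  230.47679542]), 'tcp_rot': array([-1.79894373e+02, -8.89218705e-03,  2.61710085e+01]), 'wrist_force': array([ 0.04232014, -0.14734221,  0.34639162]), 'torque': array([-0.0902918 ,  0.00332237, -0.00270025]), 'grip_force': 0.0, 'gripper_width': 85.36944932539382}
```

View pics/top0.png

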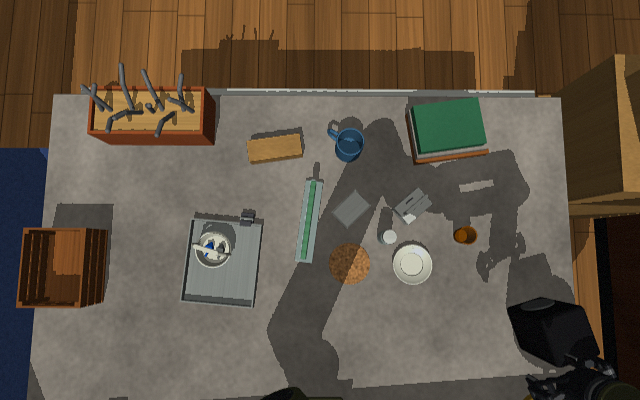

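View pics/side0.png

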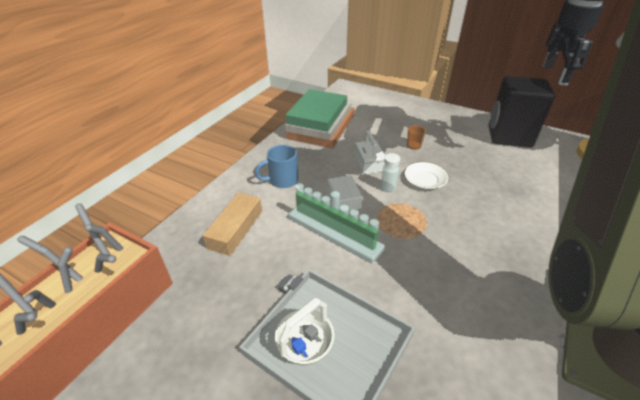

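The top view shows the tray at about (223,260) with the dish at (212,250). The mat is at (350,263), the coin box at (412,205), the tin at (351,208), the jar at (389,237) and the menorah at (308,220). I'll enlarge it to measure.

Run:
```python
from h import *
p=load('top0')['pix'][:,:,::-1]
a=cv2.resize(p[200:315,172:272],None,fx=4,fy=4,interpolation=cv2.INTER_CUBIC)
b=cv2.resize(p[170:285,325:440],None,fx=3.4,fy=4,interpolation=cv2.INTER_CUBIC)
cv2.imwrite('pics/z.png',np.hstack([a,b]))
```

```text
(no output)
```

View pics/z.png

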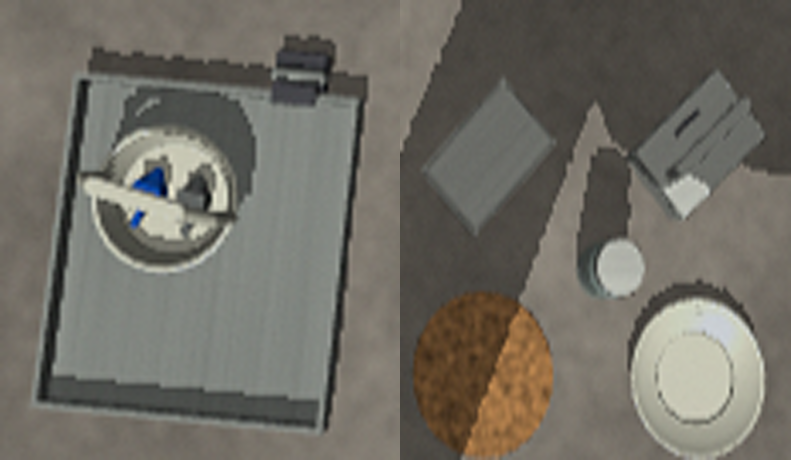

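The crop gives tray outer corners at (77,75), (365,98), (325,433) and (35,403), and dish handle ends at (83,182) and (238,215). The coin box lid corners are at (718,70), (765,135), (683,220) and (630,150), and the mat ellipse is centred at (483,375).

Run:
```python
from h import *
c=load('top0')
A=lambda P:np.array(P,float)/4+[172,200]
B=lambda P:np.array(P,float)*[1/3.4,.25]+[325-400/3.4,170]
def p(n,uv,z):
    X=back(c,uv,z)[:,:2]; print(n,X.round(1).tolist(),'mean',X.mean(0).round(1)); return X
def ang(v): return np.degrees(np.arctan2(v[1],v[0]))
X=p('tray',A([[77,75],[365,98],[325,433],[35,403]]),25)
print('edges',[ (np.hypot(*(X[i]-X[i-1])).round(),ang(X[i]-X[i-1]).round(1)) for i in range(4)])
X=p('dishhandle',A([[86,183],[238,215]]),93);print(ang(X[0]-X[1])-90)
p('dishrim',A([[157,125],[155,272],[92,190],[238,205]]),30)
p('dreidels',A([[150,190],[195,190]]),15)
X=p('lid',B([[718,70],[765,135],[683,220],[630,150]]),45)
print('edges',[ (np.hypot(*(X[i]-X[i-1])).round(),ang(X[i]-X[i-1]).round(1)) for i in range(4)])
X=p('cbar',B([[668,172],[750,103]]),85);print(ang(X[0]-X[1]))
p('mat',B([[483,290],[483,460],[413,375],[554,375]]),3)
p('jar',B([[618,268]]),95)
p('tin',B([[503,78],[555,140],[477,235],[424,168]]),40)
p('saucer',B([[697,378]]),18)
p('menorah',[[313,180],[304,262]],10)
```

```text
tray [[581.3, 318.9], [566.4, 119.3], [340.1, 141.2], [359.0, 337.5]] mean [461.7 229.2]
edges [(np.float64(223.0), np.float64(-4.8)), (np.float64(200.0), np.float64(-94.3)), (np.float64(227.0), np.float64(174.5)), (np.float64(197.0), np.float64(84.5))]
dishhandle [[506.7, 286.7], [486.8, 188.6]] mean [496.7 237.6]
-11.472417450237984
dishrim [[546.8, 260.8], [447.1, 258.4], [502.2, 303.5], [492.5, 203.5]] mean [497.1 256.6]
dreidels [[502.4, 268.3], [502.6, 237.2]] mean [502.5 252.7]
lid [[669.1, -308.1], [624.3, -344.8], [565.8, -277.5], [613.4, -235.9]] mean [ 618.1 -291.6]
edges [(np.float64(91.0), np.float64(-52.3)), (np.float64(58.0), np.float64(-140.6)), (np.float64(89.0), np.float64(131.0)), (np.float64(63.0), np.float64(41.1))]
cbar [[594.6, -257.0], [640.6, -321.5]] mean [ 617.6 -289.3]
125.46860356865555
mat [[518.3, -120.9], [400.7, -120.4], [458.9, -63.0], [459.4, -179.1]] mean [ 459.3 -120.8]
jar [[531.5, -215.6]] mean [ 531.5 -215.6]
tin [[663.3, -134.6], [620.5, -176.4], [555.0, -113.2], [600.7, -70.6]] mean [ 609.9 -123.7]
saucer [[458.5, -293.0]] mean [ 458.5 -293. ]
menorah [[694.8, -17.3], [463.6, 6.1]] mean [579.2  -5.6]
```

```bash
cat >> h.py <<'E'
from scipy.spatial.transform import Rotation as Ro
def plan(*pts):
    """pts: (x,y,z,yaw): prints turn (units) then shift in tool axes (units) after turn"""
    s=status.state(); P=np.array(s['position']); R=Ro.from_euler('xyz',s['tcp_rot'],degrees=True)
    print('at',P.round(1),np.round(s['tcp_rot'],2),'F',np.round(s['wrist_force'],1),'w',round(s['gripper_width'],1),'t',round(s['clock'],2))
    for x,y,z,yaw in pts:
        R2=Ro.from_euler('xyz',[180,0,yaw],degrees=True)
        print('turn',((R.inv()*R2).as_rotvec()/.15).round(2),'shift',(R2.inv().apply(np.array([x,y,z])-P)/40).round(3)); R=R2;P=np.array([x,y,z])
E
python3 -c "
from h import *
plan((480,-200,250,78.5),(497,200,250,78.5))"
```

```text
at [ 253.4 -515.5  230.5] [-1.7989e+02 -1.0000e-02  2.6170e+01] F [ 0.  -0.1  0.3] w 85.4 t 0.1
turn [-0.01 -0.01 -6.09] shift [ 8.858  3.98  -0.488]
turn [0. 0. 0.] shift [ 9.884 -1.577 -0.   ]
```

Request:
{"api": "drive_tool", "payload": {
  "increments": [
    {"dp": [0, 0, -0.06], "dr": [0, 0, -0.76], "hand": 0},
    {"dp": [0, 0, -0.06], "dr": [0, 0, -0.76], "hand": 0},
    {"dp": [0, 0, -0.06], "dr": [0, 0, -0.76], "hand": 0},
    {"dp": [0, 0, -0.06], "dr": [0, 0, -0.76], "hand": 0},
    {"dp": [0, 0, -0.06], "dr": [0, 0, -0.76], "hand": 0},
    {"dp": [0, 0, -0.06], "dr": [0, 0, -0.76], "hand": 0},
    {"dp": [0, 0, -0.06], "dr": [0, 0, -0.76], "hand": 0},
    {"dp": [0, 0, -0.06], "dr": [0, 0, -0.77], "hand": 0},
    {"dp": [0.74, 0.33, 0], "dr": [0, 0, 0], "hand": 0},
    {"dp": [0.74, 0.33, 0], "dr": [0, 0, 0], "hand": 0},
    {"dp": [0.74, 0.33, 0], "dr": [0, 0, 0], "hand": 0},
    {"dp": [0.74, 0.33, 0], "dr": [0, 0, 0], "hand": 0},
    {"dp": [0.74, 0.33, 0], "dr": [0, 0, 0], "hand": 0},
    {"dp": [0.74, 0.33, 0], "dr": [0, 0, 0], "hand": 0},
    {"dp": [0.74, 0.33, 0], "dr": [0, 0, 0], "hand": 0},
    {"dp": [0.74, 0.33, 0], "dr": [0, 0, 0], "hand": 0},
    {"dp": [0.74, 0.33, 0], "dr": [0, 0, 0], "hand": 0},
    {"dp": [0.74, 0.33, 0], "dr": [0, 0, 0], "hand": 0},
    {"dp": [0.74, 0.33, 0], "dr": [0, 0, 0], "hand": 0},
    {"dp": [0.74, 0.33, 0], "dr": [0, 0, 0], "hand": 0}
  ]
}}

```text
clock: 2.1
position: [479.9, -198.2, 250.1]
tcp_rot: [-180.0, -0.0, 78.5]
wrist_force: [1.5, 0.3, 0.0]
gripper_width: 85.3
grip_force: 0.0
```

Request:
{"api": "drive_tool", "payload": {
  "increments": [
    {"dp": [0.76, -0.12, 0], "dr": [0, 0, 0], "hand": 0},
    {"dp": [0.76, -0.12, 0], "dr": [0, 0, 0], "hand": 0},
    {"dp": [0.76, -0.12, 0], "dr": [0, 0, 0], "hand": 0},
    {"dp": [0.76, -0.12, 0], "dr": [0, 0, 0], "hand": 0},
    {"dp": [0.76, -0.12, 0], "dr": [0, 0, 0], "hand": 0},
    {"dp": [0.76, -0.12, 0], "dr": [0, 0, 0], "hand": 0},
    {"dp": [0.76, -0.12, 0], "dr": [0, 0, 0], "hand": 0},
    {"dp": [0.76, -0.12, 0], "dr": [0, 0, 0], "hand": 0},
    {"dp": [0.76, -0.12, 0], "dr": [0, 0, 0], "hand": 0},
    {"dp": [0.76, -0.12, 0], "dr": [0, 0, 0], "hand": 0},
    {"dp": [0.76, -0.12, 0], "dr": [0, 0, 0], "hand": 0},
    {"dp": [0.76, -0.12, 0], "dr": [0, 0, 0], "hand": 0},
    {"dp": [0.76, -0.12, 0], "dr": [0, 0, 0], "hand": 0},
    {"dp": [0, 0, 0], "dr": [0, 0, 0], "hand": 0},
    {"dp": [0, 0, 0], "dr": [0, 0, 0], "hand": 0}
  ]
}}

```text
clock: 3.6
position: [496.6, 200.4, 249.9]
tcp_rot: [-179.9, 0.1, 78.6]
wrist_force: [0.4, -0.4, -0.2]
gripper_width: 85.5
grip_force: 0.0
```

```bash
python3 -c "
from h import *
c=snap('wrist','w1');plan((497,257,250,78.5));print((-np.array(c['R']).T@np.array(c['t']).ravel()).round(),np.array(c['R']).round(2))"
```

```text
at [496.6 199.7 250. ] [-1.7995e+02  7.0000e-02  7.8550e+01] F [0.4 0.1 0. ] w 85.3 t 3.65
turn [-0.01  0.01  0.01] shift [ 1.404e+00 -2.770e-01  1.000e-03]
[512. 279. 392.] [[ 0.98 -0.2  -0.  ]
 [-0.19 -0.93  0.31]
 [-0.06 -0.31 -0.95]]
```

View pics/w1.png

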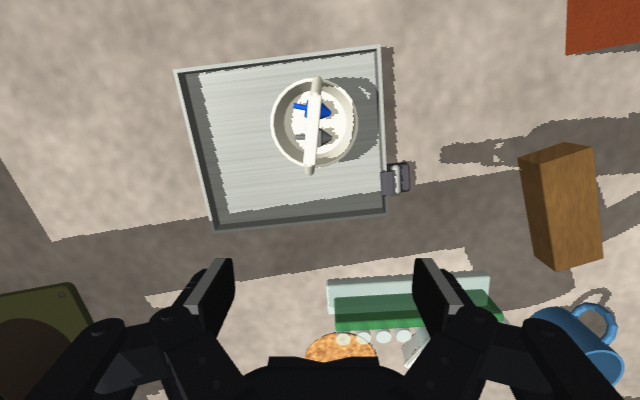

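The wrist view shows tray outer corners at (379,46), (386,213), (213,231) and (174,71). The dish rim spans columns 271 to 357, and its handle runs from (318,80) to (309,172).

Run:
```python
from h import *
c=load('w1')
def ang(v): return np.degrees(np.arctan2(v[1],v[0]))
# tray fit: outer top corners far-left, far-right, near-right, near-left
from scipy.optimize import least_squares
M=np.array([[114,99],[114,-99],[-114,-99],[-114,99]])
def tp(q,m): a=q[2]; return np.array(m)@np.array([[np.cos(a),np.sin(a)],[-np.sin(a),np.cos(a)]])+q[:2]
for cc,uv in((c,[[379,46],[386,213],[213,231],[174,71]]),(load('top0'),np.array([[77,75],[365,98],[325,433],[35,403]])/4+[172,200])):
    r=least_squares(lambda q:(proj(cc,np.c_[tp(q,M),[25]*4])-uv).ravel(),[462,229,-.09],x_scale=[10,10,.1]); print('tray',r.x[:2].round(1),np.degrees(r.x[2]).round(2),'res',r.fun.round(1))
# dish: rim extents and handle ends -> fit centre,yaw
def rim(q): t=np.linspace(0,2*np.pi,90); return proj(c,np.c_[q[0]+50*np.cos(t),q[1]+50*np.sin(t),[34]*90])
def f(q):
    p=rim(q); a=[271,357,167]; return [p[:,0].min()-271,p[:,0].max()-357,p[:,1].max()-168]
r=least_squares(f,[497,257],x_scale=10,diff_step=1e-3);print('dish',r.x.round(1),r.fun.round(1))
for a in(-8,-11.5,-15):
    print(a,proj(c,np.c_[tp([*r.x,np.radians(a)],[[0,32],[0,0],[0,-32],[0,48],[0,-48]]),[104,104,104,36,36]]).round().tolist())
```

```text
tray [460. 232.] -5.18 res [ 1.1 -1.8  2.2  2.8 -1.1  2.7 -2.  -1.6]
tray [461.8 229.2] -5.05 res [ 0.4 -1.  -0.5 -0.1  0.2  0.2 -0.2  0.8]
dish [496.2 252.9] [-1.4  1.4  0.1]
-8 [[309.0, 94.0], [312.0, 131.0], [314.0, 165.0], [311.0, 79.0], [317.0, 167.0]]
-11.5 [[311.0, 94.0], [312.0, 131.0], [312.0, 166.0], [314.0, 79.0], [314.0, 167.0]]
-15 [[314.0, 94.0], [312.0, 131.0], [310.0, 165.0], [316.0, 79.0], [312.0, 167.0]]
```

```bash
python3 -c "
from h import *
plan((496.5,255,250,76.5),(496.5,255,80,76.5))"
```

```text
at [496.6 199.7 250. ] [-1.7995e+02  7.0000e-02  7.8550e+01] F [0.4 0.1 0. ] w 85.3 t 3.65
turn [-0.01  0.01  0.24] shift [ 1.342e+00 -3.260e-01  1.000e-03]
turn [0. 0. 0.] shift [ 0.   -0.    4.25]
```

Request:
{"api": "drive_tool", "payload": {
  "increments": [
    {"dp": [0, 0, 0], "dr": [0, 0, 0.24], "hand": 0},
    {"dp": [0.45, -0.11, 0], "dr": [0, 0, 0], "hand": 0},
    {"dp": [0.45, -0.11, 0], "dr": [0, 0, 0], "hand": 0},
    {"dp": [0.44, -0.11, 0], "dr": [0, 0, 0], "hand": 0},
    {"dp": [0, 0, 0.6], "dr": [0, 0, 0], "hand": 0},
    {"dp": [0, 0, 0.6], "dr": [0, 0, 0], "hand": 0},
    {"dp": [0, 0, 0.6], "dr": [0, 0, 0], "hand": 0},
    {"dp": [0, 0, 0.6], "dr": [0, 0, 0], "hand": 0},
    {"dp": [0, 0, 0.6], "dr": [0, 0, 0], "hand": 0},
    {"dp": [0, 0, 0.5], "dr": [0, 0, 0], "hand": 0},
    {"dp": [0, 0, 0.4], "dr": [0, 0, 0], "hand": 0},
    {"dp": [0, 0, 0.35], "dr": [0, 0, 0], "hand": 0},
    {"dp": [0, 0, 0], "dr": [0, 0, 0], "hand": 0},
    {"dp": [0, 0, 0], "dr": [0, 0, 0], "hand": 0}
  ]
}}

```text
clock: 5.05
position: [497.0, 254.3, 80.6]
tcp_rot: [-180.0, 0.0, 76.4]
wrist_force: [0.5, 0.3, 0.4]
gripper_width: 85.4
grip_force: 0.0
```

```bash
python3 -c "
from h import *
snap('wrist','w2');snap('side','s2')
a=cv2.imread('pics/w2.png');b=cv2.imread('pics/s2.png')
cv2.imwrite('pics/c2.png',np.hstack([a[100:400,120:520],b[200:400,200:440].repeat(1,0).copy() if 0 else cv2.resize(b[200:400,190:457],(400,300))]))"
```

```text
(no output)
```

View pics/c2.png

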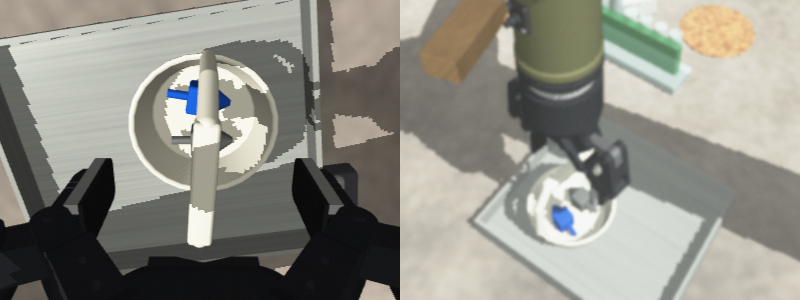

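The bar, at column 204 of the crop, sits midway between the fingers at 112 and 295. I'm closing and lifting.

Request:
{"api": "drive_tool", "payload": {
  "increments": [
    {"dp": [0, 0, 0], "dr": [0, 0, 0], "hand": 1},
    {"dp": [0, 0, 0], "dr": [0, 0, 0], "hand": 1},
    {"dp": [0, 0, 0], "dr": [0, 0, 0], "hand": 1},
    {"dp": [0, 0, 0], "dr": [0, 0, 0], "hand": 1},
    {"dp": [0, 0, 0], "dr": [0, 0, 0], "hand": 1},
    {"dp": [0, 0, 0], "dr": [0, 0, 0], "hand": 1},
    {"dp": [0, 0, 0], "dr": [0, 0, 0], "hand": 1},
    {"dp": [0, 0, 0], "dr": [0, 0, 0], "hand": 1},
    {"dp": [0, 0, 0], "dr": [0, 0, 0], "hand": 1},
    {"dp": [0, 0, 0], "dr": [0, 0, 0], "hand": 1}
  ]
}}

```text
clock: 6.15
position: [496.9, 255.7, 80.7]
tcp_rot: [180.0, -0.0, 76.4]
wrist_force: [-1.4, 2.3, 3.6]
gripper_width: 10.4
grip_force: 58.2
```

Request:
{"api": "drive_tool", "payload": {
  "increments": [
    {"dp": [0, 0, -0.15], "dr": [0, 0, 0], "hand": 1},
    {"dp": [0, 0, -0.3], "dr": [0, 0, 0], "hand": 1},
    {"dp": [0, 0, -0.4], "dr": [0, 0, 0], "hand": 1},
    {"dp": [0, 0, -0.4], "dr": [0, 0, 0], "hand": 1},
    {"dp": [0, 0, -0.4], "dr": [0, 0, 0], "hand": 1},
    {"dp": [0, 0, -0.4], "dr": [0, 0, 0], "hand": 1},
    {"dp": [0, 0, -0.4], "dr": [0, 0, 0], "hand": 1},
    {"dp": [0, 0, -0.4], "dr": [0, 0, 0], "hand": 1},
    {"dp": [0, 0, -0.4], "dr": [0, 0, 0], "hand": 1},
    {"dp": [0, 0, -0.35], "dr": [0, 0, 0], "hand": 1},
    {"dp": [0, 0, -0.2], "dr": [0, 0, 0], "hand": 1},
    {"dp": [0, 0, -0.1], "dr": [0, 0, 0], "hand": 1},
    {"dp": [0, 0, 0], "dr": [0, 0, 0], "hand": 1}
  ]
}}

```text
clock: 7.45
position: [496.9, 255.3, 236.9]
tcp_rot: [180.0, -0.0, 76.4]
wrist_force: [-0.7, 0.4, -3.2]
gripper_width: 10.9
grip_force: 57.9
```

```bash
python3 -c "
from h import *
plan((460,-120.5,236,76.5))"
```

```text
at [496.9 255.3 236.9] [ 1.7997e+02 -1.0000e-02  7.6450e+01] F [-0.7  0.4 -3.2] w 10.9 t 7.45
turn [ 0.   -0.   -0.01] shift [-9.35   1.296  0.023]
```

Request:
{"api": "drive_tool", "payload": {
  "increments": [
    {"dp": [-0.1, 0.014, 0], "dr": [0, 0, 0], "hand": 1},
    {"dp": [-0.2, 0.028, 0], "dr": [0, 0, 0], "hand": 1},
    {"dp": [-0.3, 0.042, 0], "dr": [0, 0, 0], "hand": 1},
    {"dp": [-0.37, 0.051, 0], "dr": [0, 0, 0], "hand": 1},
    {"dp": [-0.37, 0.051, 0], "dr": [0, 0, 0], "hand": 1},
    {"dp": [-0.37, 0.051, 0], "dr": [0, 0, 0], "hand": 1},
    {"dp": [-0.37, 0.051, 0], "dr": [0, 0, 0], "hand": 1},
    {"dp": [-0.37, 0.051, 0], "dr": [0, 0, 0], "hand": 1},
    {"dp": [-0.37, 0.051, 0], "dr": [0, 0, 0], "hand": 1},
    {"dp": [-0.37, 0.051, 0], "dr": [0, 0, 0], "hand": 1},
    {"dp": [-0.37, 0.051, 0], "dr": [0, 0, 0], "hand": 1},
    {"dp": [-0.37, 0.051, 0], "dr": [0, 0, 0], "hand": 1},
    {"dp": [-0.37, 0.051, 0], "dr": [0, 0, 0], "hand": 1},
    {"dp": [-0.37, 0.051, 0], "dr": [0, 0, 0], "hand": 1}
  ]
}}

```text
clock: 8.85
position: [478.0, 66.5, 236.5]
tcp_rot: [-180.0, 0.0, 76.5]
wrist_force: [-0.4, -0.1, -2.4]
gripper_width: 10.6
grip_force: 57.9
```

Request:
{"api": "drive_tool", "payload": {
  "increments": [
    {"dp": [-0.37, 0.051, 0], "dr": [0, 0, 0], "hand": 1},
    {"dp": [-0.37, 0.051, 0], "dr": [0, 0, 0], "hand": 1},
    {"dp": [-0.37, 0.051, 0], "dr": [0, 0, 0], "hand": 1},
    {"dp": [-0.37, 0.051, 0], "dr": [0, 0, 0], "hand": 1},
    {"dp": [-0.37, 0.051, 0], "dr": [0, 0, 0], "hand": 1},
    {"dp": [-0.37, 0.051, 0], "dr": [0, 0, 0], "hand": 1},
    {"dp": [-0.37, 0.051, 0], "dr": [0, 0, 0], "hand": 1},
    {"dp": [-0.37, 0.051, 0], "dr": [0, 0, 0], "hand": 1},
    {"dp": [-0.37, 0.051, 0], "dr": [0, 0, 0], "hand": 1},
    {"dp": [-0.37, 0.051, 0], "dr": [0, 0, 0], "hand": 1},
    {"dp": [-0.37, 0.051, 0], "dr": [0, 0, 0], "hand": 1},
    {"dp": [-0.3, 0.042, 0], "dr": [0, 0, 0], "hand": 1},
    {"dp": [-0.2, 0.028, 0], "dr": [0, 0, 0], "hand": 1},
    {"dp": [-0.1, 0.014, 0], "dr": [0, 0, 0], "hand": 1},
    {"dp": [0, 0, 0], "dr": [0, 0, 0], "hand": 1},
    {"dp": [0, 0, 0], "dr": [0, 0, 0], "hand": 1}
  ]
}}

```text
clock: 10.45
position: [459.4, -119.5, 236.5]
tcp_rot: [-180.0, -0.0, 76.5]
wrist_force: [0.3, 0.1, -2.7]
gripper_width: 11.0
grip_force: 57.9
```

```bash
python3 -c "
from h import *
snap('wrist','w3');plan((460,-120.5,90,76.5))"
```

```text
at [ 459.5 -119.5  236.5] [-1.7999e+02 -2.0000e-02  7.6470e+01] F [-0.2 -0.1 -2.1] w 10.5 t 10.5
turn [-0. -0. -0.] shift [-0.022  0.019  3.662]
```

View pics/w3.png

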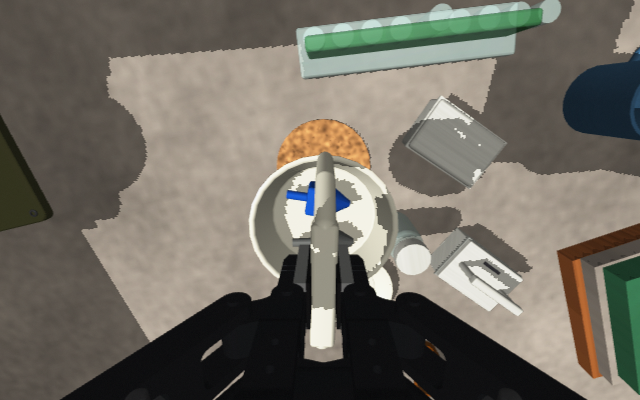

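The wrist view has the dish held level, with its rim at columns 249 to 397 and rim top at row 156. The mat's top edge is at row 120 behind it. The coin box lid corners are about (460,229), (522,280), (488,308) and (434,265).

Run:
```python
from h import *
from scipy.optimize import least_squares
c=load('w3'); t=np.linspace(0,2*np.pi,120)
def ell(q,r,z): return proj(c,np.c_[q[0]+r*np.cos(t),q[1]+r*np.sin(t),[z]*120])
for z in(189,193):
  r=least_squares(lambda q:[ell(q,50,z)[:,0].min()-249,ell(q,50,z)[:,0].max()-397,ell(q,50,z)[:,1].min()-156],[460,-120],x_scale=10,diff_step=1e-3);print('dish',r.x.round(1),r.fun.round(1))
r=least_squares(lambda q:[ell(q,58,3)[:,0].min()-277,ell(q,58,3)[:,0].max()-371,ell(q,58,3)[:,1].min()-120],[460,-120],x_scale=10,diff_step=1e-3);print('mat',r.x.round(1),r.fun.round(1))
X=back(c,[[460,229],[522,280],[488,308],[434,265]],45)[:,:2];print(X.round(1).tolist(),X.mean(0))
for i in range(4): d=X[i]-X[i-1];print(np.hypot(*d).round(),np.degrees(np.arctan2(d[1],d[0])).round(1))
```

```text
dish [ 458.  -123.1] [-1.2  1.2  0.2]
dish [ 458.1 -122.6] [-2.7  2.7  0.4]
mat [ 459.5 -122.1] [ 0. -0. -0.]
[[599.2, -220.8], [667.0, -307.8], [623.0, -339.6], [563.6, -261.2]] [ 613.19465649 -282.32925582]
54.0 48.6
110.0 -52.1
54.0 -144.1
98.0 127.1
```

Request:
{"api": "drive_tool", "payload": {
  "increments": [
    {"dp": [0, 0, 0.2], "dr": [0, 0, 0], "hand": 1},
    {"dp": [0, 0, 0.4], "dr": [0, 0, 0], "hand": 1},
    {"dp": [0, 0, 0.5], "dr": [0, 0, 0], "hand": 1},
    {"dp": [0, 0, 0.5], "dr": [0, 0, 0], "hand": 1},
    {"dp": [0, 0, 0.5], "dr": [0, 0, 0], "hand": 1},
    {"dp": [0, 0, 0.5], "dr": [0, 0, 0], "hand": 1},
    {"dp": [0, 0, 0.5], "dr": [0, 0, 0], "hand": 1},
    {"dp": [0, 0, 0.3], "dr": [0, 0, 0], "hand": 1},
    {"dp": [0, 0, 0.2], "dr": [0, 0, 0], "hand": 1},
    {"dp": [0, 0, 0.1], "dr": [0, 0, 0], "hand": 1},
    {"dp": [0, 0, 0.1], "dr": [0, 0, 0], "hand": 1},
    {"dp": [0, 0, 0.05], "dr": [0, 0, 0], "hand": 1},
    {"dp": [0, 0, 0.05], "dr": [0, 0, 0], "hand": 1},
    {"dp": [0, 0, 0.03], "dr": [0, 0, 0], "hand": 1},
    {"dp": [0, 0, 0], "dr": [0, 0, 0], "hand": 1},
    {"dp": [0, 0, 0], "dr": [0, 0, 0], "hand": 1}
  ]
}}

```text
clock: 12.1
position: [460.0, -120.0, 79.7]
tcp_rot: [179.9, 0.0, 76.4]
wrist_force: [0.5, -0.1, -1.6]
gripper_width: 10.7
grip_force: 58.2
```

Request:
{"api": "drive_tool", "payload": {
  "increments": [
    {"dp": [0, 0, 0.02], "dr": [0, 0, 0], "hand": 1},
    {"dp": [0, 0, 0.02], "dr": [0, 0, 0], "hand": 1},
    {"dp": [0, 0, 0], "dr": [0, 0, 0], "hand": 1}
  ]
}}

```text
clock: 12.4
position: [460.1, -120.0, 79.6]
tcp_rot: [179.9, 0.0, 76.4]
wrist_force: [-3.4, 1.4, 13.4]
gripper_width: 10.5
grip_force: 60.1
```

Contact shows at 13 N. I'm opening and rising.

Request:
{"api": "drive_tool", "payload": {
  "increments": [
    {"dp": [0, 0, 0], "dr": [0, 0, 0], "hand": 0.8},
    {"dp": [0, 0, 0], "dr": [0, 0, 0], "hand": 0.6},
    {"dp": [0, 0, 0], "dr": [0, 0, 0], "hand": 0.4},
    {"dp": [0, 0, 0], "dr": [0, 0, 0], "hand": 0.2},
    {"dp": [0, 0, 0], "dr": [0, 0, 0], "hand": 0},
    {"dp": [0, 0, 0], "dr": [0, 0, 0], "hand": 0},
    {"dp": [0, 0, 0], "dr": [0, 0, 0], "hand": 0},
    {"dp": [0, 0, 0], "dr": [0, 0, 0], "hand": 0},
    {"dp": [0, 0, -0.2], "dr": [0, 0, 0], "hand": 0},
    {"dp": [0, 0, -0.5], "dr": [0, 0, 0], "hand": 0},
    {"dp": [0, 0, -0.7], "dr": [0, 0, 0], "hand": 0},
    {"dp": [0, 0, -0.7], "dr": [0, 0, 0], "hand": 0},
    {"dp": [0, 0, -0.7], "dr": [0, 0, 0], "hand": 0},
    {"dp": [0, 0, -0.7], "dr": [0, 0, 0], "hand": 0},
    {"dp": [0, 0, -0.5], "dr": [0, 0, 0], "hand": 0}
  ]
}}

```text
clock: 13.9
position: [460.0, -120.0, 240.4]
tcp_rot: [179.8, 0.0, 76.5]
wrist_force: [0.4, -0.1, -0.1]
gripper_width: 85.5
grip_force: 0.0
```

```bash
python3 -c "
from h import *
plan((575,-265,240,129))"
```

```text
at [ 460.  -120.   240.4] [1.7983e+02 2.0000e-02 7.6450e+01] F [ 0.4 -0.1 -0.1] w 85.5 t 13.9
turn [ 0.02  0.01 -6.11] shift [-4.626 -0.046  0.009]
```

```bash
python3 -c "
from h import *
plan((633,-310,240,129))"
```

```text
at [ 460.  -120.   240.4] [1.7983e+02 2.0000e-02 7.6450e+01] F [ 0.4 -0.1 -0.1] w 85.5 t 13.9
turn [ 0.02  0.01 -6.11] shift [-6.413  0.373  0.009]
```

Request:
{"api": "drive_tool", "payload": {
  "increments": [
    {"dp": [0, 0, 0], "dr": [0, 0, -0.76], "hand": 0},
    {"dp": [0, 0, 0], "dr": [0, 0, -0.76], "hand": 0},
    {"dp": [0, 0, 0], "dr": [0, 0, -0.76], "hand": 0},
    {"dp": [0, 0, 0], "dr": [0, 0, -0.76], "hand": 0},
    {"dp": [0, 0, 0], "dr": [0, 0, -0.76], "hand": 0},
    {"dp": [0, 0, 0], "dr": [0, 0, -0.76], "hand": 0},
    {"dp": [0, 0, 0], "dr": [0, 0, -0.76], "hand": 0},
    {"dp": [0, 0, 0], "dr": [0.02, 0.01, -0.79], "hand": 0},
    {"dp": [-0.71, 0.041, 0], "dr": [0, 0, 0], "hand": 0},
    {"dp": [-0.71, 0.041, 0], "dr": [0, 0, 0], "hand": 0},
    {"dp": [-0.71, 0.041, 0], "dr": [0, 0, 0], "hand": 0},
    {"dp": [-0.71, 0.041, 0], "dr": [0, 0, 0], "hand": 0},
    {"dp": [-0.71, 0.041, 0], "dr": [0, 0, 0], "hand": 0},
    {"dp": [-0.71, 0.041, 0], "dr": [0, 0, 0], "hand": 0},
    {"dp": [-0.71, 0.041, 0], "dr": [0, 0, 0], "hand": 0},
    {"dp": [-0.71, 0.041, 0], "dr": [0, 0, 0], "hand": 0},
    {"dp": [-0.72, 0.041, 0], "dr": [0, 0, 0], "hand": 0},
    {"dp": [0, 0, 0], "dr": [0, 0, 0], "hand": 0},
    {"dp": [0, 0, 0], "dr": [0, 0, 0], "hand": 0}
  ]
}}

```text
clock: 15.8
position: [631.7, -309.8, 236.9]
tcp_rot: [-179.8, -0.2, 128.9]
wrist_force: [-0.3, 0.6, 0.3]
gripper_width: 85.4
grip_force: 0.0
```

```bash
python3 -c "
from h import *
snap('wrist','w4');snap('top','t4');plan((618,-290,240,129))
a=cv2.imread('pics/w4.png');b=cv2.imread('pics/t4.png')
cv2.imwrite('pics/c4.png',np.hstack([a,cv2.resize(b[210:310,280:320+0],(160,400),interpolation=cv2.INTER_CUBIC) if 0 else cv2.resize(b[220:310,314:386],(160,400))]))"
```

```text
at [ 631.2 -308.9  237.3] [-1.7982e+02 -1.6000e-01  1.2897e+02] F [-1.1 -0.6 -0. ] w 85.1 t 15.9
turn [-0.02 -0.02 -0.  ] shift [ 0.575  0.042 -0.067]
```

View pics/c4.png

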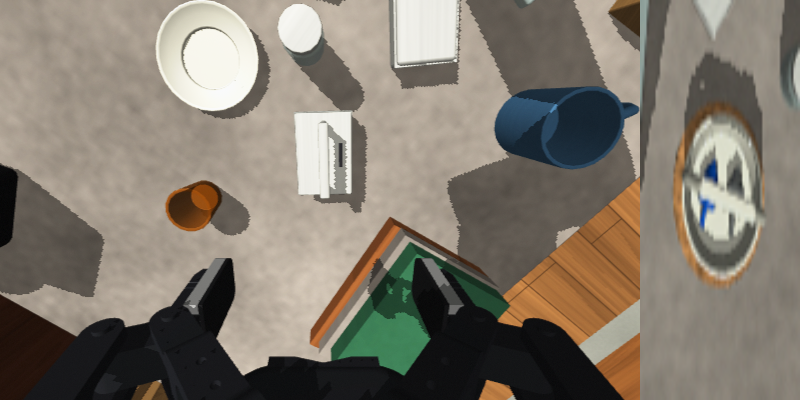

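The dish is on the mat with both dreidels in it. The box lid corners are (295,113), (350,111), (352,193) and (298,194), and the bar runs from (322,122) to (323,198).

Run:
```python
from h import *
from scipy.optimize import least_squares
c=load('w4')
def tp(q,m): a=q[2]; return np.array(m)@np.array([[np.cos(a),np.sin(a)],[-np.sin(a),np.cos(a)]])+q[:2]
# box y ~ up in image (tool x, 129deg); box x = yaw 39 (right in image)
M=[[-30,45],[30,45],[30,-45],[-30,-45],[0,37],[0,-37]];Z=[45]*4+[85]*2
uv=[[295,113],[350,111],[352,193],[298,194],[322,122],[323,197]]
r=least_squares(lambda q:(proj(c,np.c_[tp(q,M),Z])-uv).ravel(),[618,-290,.68],x_scale=[10,10,.1]);x,y=r.x[:2];a=np.degrees(r.x[2]);print(r.x,a,r.fun.round(1))
plan((x,y,240,a+90),(x,y,63,a+90))
```

```text
[ 616.91978701 -292.31652707    0.70477544] 40.38065843508868 [-1.6 -1.   1.2 -0.6 -1.   0.4 -0.1  0.7  0.2 -0.2  1.2  1.1]
at [ 631.2 -308.9  237.3] [-1.7982e+02 -1.6000e-01  1.2897e+02] F [-1.1 -0.6 -0. ] w 85.1 t 15.9
turn [-0.02 -0.02 -0.16] shift [ 0.547 -0.003 -0.067]
turn [0. 0. 0.] shift [ 0.    -0.     4.425]
```

Request:
{"api": "drive_tool", "payload": {
  "increments": [
    {"dp": [0, 0, 0], "dr": [-0.02, -0.02, -0.16], "hand": 0},
    {"dp": [0.27, 0, 0], "dr": [0, 0, 0], "hand": 0},
    {"dp": [0.27, 0, 0], "dr": [0, 0, 0], "hand": 0},
    {"dp": [0, 0, 0.5], "dr": [0, 0, 0], "hand": 0},
    {"dp": [0, 0, 0.6], "dr": [0, 0, 0], "hand": 0},
    {"dp": [0, 0, 0.6], "dr": [0, 0, 0], "hand": 0},
    {"dp": [0, 0, 0.6], "dr": [0, 0, 0], "hand": 0},
    {"dp": [0, 0, 0.6], "dr": [0, 0, 0], "hand": 0},
    {"dp": [0, 0, 0.5], "dr": [0, 0, 0], "hand": 0},
    {"dp": [0, 0, 0.3], "dr": [0, 0, 0], "hand": 0},
    {"dp": [0, 0, 0.2], "dr": [0, 0, 0], "hand": 0},
    {"dp": [0, 0, 0.2], "dr": [0, 0, 0], "hand": 0},
    {"dp": [0, 0, 0.1], "dr": [0, 0, 0], "hand": 0},
    {"dp": [0, 0, 0], "dr": [0, 0, 0], "hand": 0},
    {"dp": [0, 0, 0], "dr": [0, 0, 0], "hand": 0}
  ]
}}

```text
clock: 17.4
position: [618.5, -293.7, 69.8]
tcp_rot: [180.0, 0.1, 130.3]
wrist_force: [-0.1, -0.1, 0.2]
gripper_width: 85.4
grip_force: 0.0
```

```bash
python3 -c "
from h import *
plan((616.9,-292.3,62,130.4))"
```

```text
at [ 618.5 -293.7   69.8] [1.7997e+02 1.3000e-01 1.3033e+02] F [-0.1 -0.1  0.2] w 85.4 t 17.4
turn [ 0.    0.02 -0.01] shift [ 0.052 -0.009  0.195]
```

Request:
{"api": "drive_tool", "payload": {
  "increments": [
    {"dp": [0.05, 0, 0.19], "dr": [0, 0, 0], "hand": 0},
    {"dp": [0, 0, 0], "dr": [0, 0, 0], "hand": 0.5},
    {"dp": [0, 0, 0], "dr": [0, 0, 0], "hand": 1},
    {"dp": [0, 0, 0], "dr": [0, 0, 0], "hand": 1},
    {"dp": [0, 0, 0], "dr": [0, 0, 0], "hand": 1},
    {"dp": [0, 0, 0], "dr": [0, 0, 0], "hand": 1},
    {"dp": [0, 0, 0], "dr": [0, 0, 0], "hand": 1},
    {"dp": [0, 0, 0], "dr": [0, 0, 0], "hand": 1},
    {"dp": [0, 0, 0], "dr": [0, 0, 0], "hand": 1},
    {"dp": [0, 0, 0], "dr": [0, 0, 0], "hand": 1},
    {"dp": [0, 0, 0], "dr": [0, 0, 0], "hand": 1}
  ]
}}

```text
clock: 18.5
position: [617.2, -291.8, 61.9]
tcp_rot: [180.0, 0.1, 130.3]
wrist_force: [1.4, 1.5, 1.8]
gripper_width: 8.6
grip_force: 59.1
```

Request:
{"api": "drive_tool", "payload": {
  "increments": [
    {"dp": [0, 0, -0.1], "dr": [0, 0, 0], "hand": 1},
    {"dp": [0, 0, -0.2], "dr": [0, 0, 0], "hand": 1},
    {"dp": [0, 0, -0.4], "dr": [0, 0, 0], "hand": 1},
    {"dp": [0, 0, -0.5], "dr": [0, 0, 0], "hand": 1},
    {"dp": [0, 0, -0.5], "dr": [0, 0, 0], "hand": 1},
    {"dp": [0, 0, -0.5], "dr": [0, 0, 0], "hand": 1},
    {"dp": [0, 0, -0.5], "dr": [0, 0, 0], "hand": 1},
    {"dp": [0, 0, -0.5], "dr": [0, 0, 0], "hand": 1},
    {"dp": [0, 0, -0.4], "dr": [0, 0, 0], "hand": 1},
    {"dp": [0, 0, -0.3], "dr": [0, 0, 0], "hand": 1},
    {"dp": [0, 0, -0.2], "dr": [0, 0, 0], "hand": 1},
    {"dp": [0, 0, 0], "dr": [0, 0, 0], "hand": 1}
  ]
}}

```text
clock: 19.7
position: [617.0, -292.0, 226.6]
tcp_rot: [180.0, 0.2, 130.3]
wrist_force: [0.6, -0.6, -5.1]
gripper_width: 8.5
grip_force: 58.6
```

```bash
python3 -c "
from h import *
th=np.radians(-5.1);T=np.array([461.2,230.2])+np.array([[np.cos(th),-np.sin(th)],[np.sin(th),np.cos(th)]])@[25,-5]
print(T);plan((560,-200,225,84.9),(*T,225,84.9))"
```

```text
[485.65655515 222.99743725]
at [ 617.  -292.   226.6] [1.7997e+02 1.6000e-01 1.3033e+02] F [ 0.6 -0.6 -5.1] w 8.5 t 19.7
turn [0.01 0.02 5.29] shift [ 2.165 -1.623  0.041]
turn [0. 0. 0.] shift [10.368 -2.791 -0.   ]
```

Request:
{"api": "drive_tool", "payload": {
  "increments": [
    {"dp": [0, 0, 0], "dr": [0, 0, 0.3], "hand": 1},
    {"dp": [0, 0, 0], "dr": [0, 0, 0.55], "hand": 1},
    {"dp": [0, 0, 0], "dr": [0, 0, 0.6], "hand": 1},
    {"dp": [0, 0, 0], "dr": [0, 0, 0.6], "hand": 1},
    {"dp": [0, 0, 0], "dr": [0, 0, 0.6], "hand": 1},
    {"dp": [0, 0, 0], "dr": [0, 0, 0.6], "hand": 1},
    {"dp": [0, 0, 0], "dr": [0, 0, 0.6], "hand": 1},
    {"dp": [0, 0, 0], "dr": [0, 0, 0.6], "hand": 1},
    {"dp": [0, 0, 0], "dr": [0, 0, 0.54], "hand": 1},
    {"dp": [0, 0, 0], "dr": [0, 0.02, 0.3], "hand": 1},
    {"dp": [0.2, -0.07, 0], "dr": [0, 0, 0], "hand": 1},
    {"dp": [0.4, -0.141, 0], "dr": [0, 0, 0], "hand": 1},
    {"dp": [0.48, -0.169, 0], "dr": [0, 0, 0], "hand": 1},
    {"dp": [0.48, -0.169, 0], "dr": [0, 0, 0], "hand": 1},
    {"dp": [0.48, -0.169, 0], "dr": [0, 0, 0], "hand": 1},
    {"dp": [0.48, -0.169, 0], "dr": [0, 0, 0], "hand": 1},
    {"dp": [0.48, -0.169, 0], "dr": [0, 0, 0], "hand": 1},
    {"dp": [0.48, -0.169, 0], "dr": [0, 0, 0], "hand": 1},
    {"dp": [0.48, -0.169, 0], "dr": [0, 0, 0], "hand": 1},
    {"dp": [0.48, -0.169, 0], "dr": [0, 0, 0], "hand": 1}
  ]
}}

```text
clock: 21.7
position: [569.8, -107.5, 226.0]
tcp_rot: [179.9, -0.1, 84.9]
wrist_force: [0.3, 0.4, -5.0]
gripper_width: 8.9
grip_force: 58.5
```

Request:
{"api": "drive_tool", "payload": {
  "increments": [
    {"dp": [0.48, -0.169, 0], "dr": [0, 0, 0], "hand": 1},
    {"dp": [0.48, -0.169, 0], "dr": [0, 0, 0], "hand": 1},
    {"dp": [0.48, -0.169, 0], "dr": [0, 0, 0], "hand": 1},
    {"dp": [0.48, -0.169, 0], "dr": [0, 0, 0], "hand": 1},
    {"dp": [0.48, -0.169, 0], "dr": [0, 0, 0], "hand": 1},
    {"dp": [0.48, -0.169, 0], "dr": [0, 0, 0], "hand": 1},
    {"dp": [0.48, -0.169, 0], "dr": [0, 0, 0], "hand": 1},
    {"dp": [0.48, -0.169, 0], "dr": [0, 0, 0], "hand": 1},
    {"dp": [0.48, -0.169, 0], "dr": [0, 0, 0], "hand": 1},
    {"dp": [0.48, -0.169, 0], "dr": [0, 0, 0], "hand": 1},
    {"dp": [0.48, -0.169, 0], "dr": [0, 0, 0], "hand": 1},
    {"dp": [0.48, -0.169, 0], "dr": [0, 0, 0], "hand": 1},
    {"dp": [0.48, -0.169, 0], "dr": [0, 0, 0], "hand": 1},
    {"dp": [0.48, -0.169, 0], "dr": [0, 0, 0], "hand": 1},
    {"dp": [0.48, -0.169, 0], "dr": [0, 0, 0], "hand": 1},
    {"dp": [0.3, -0.105, 0], "dr": [0, 0, 0], "hand": 1},
    {"dp": [0.1, -0.035, 0], "dr": [0, 0, 0], "hand": 1},
    {"dp": [0, 0, 0], "dr": [0, 0, 0], "hand": 1},
    {"dp": [0, 0, 0], "dr": [0, 0, 0], "hand": 1}
  ]
}}

```text
clock: 23.6
position: [491.0, 202.6, 226.5]
tcp_rot: [179.9, -0.1, 84.9]
wrist_force: [-0.8, 0.8, -5.2]
gripper_width: 8.7
grip_force: 58.5
```

```bash
python3 -c "
from h import *
snap('wrist','w5');plan((485.6,223,67,84.9))"
```

```text
at [491.  202.4 226.5] [ 1.7994e+02 -9.0000e-02  8.4840e+01] F [ 0.1  0.5 -4.2] w 8.6 t 23.65
turn [ 0.01 -0.01 -0.01] shift [ 0.5   -0.181  3.987]
```

View pics/w5.png

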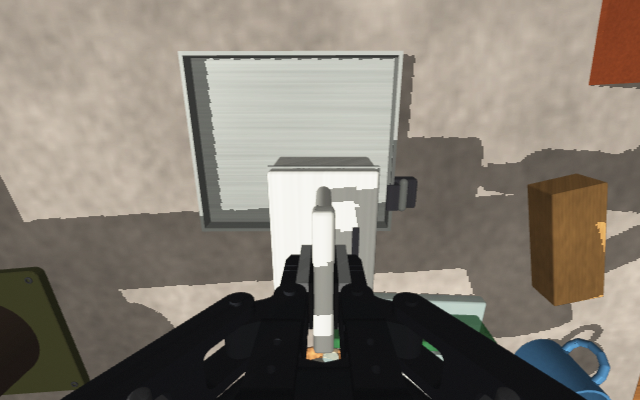

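The wrist view shows the tray at (180,52) to (402,52) along its left wall, level in the picture, so the box is parallel to the tray. The box is one step short.

Request:
{"api": "drive_tool", "payload": {
  "increments": [
    {"dp": [0.25, -0.09, 0], "dr": [0, 0, 0], "hand": 1},
    {"dp": [0.25, -0.09, 0], "dr": [0, 0, 0], "hand": 1},
    {"dp": [0, 0, 0.2], "dr": [0, 0, 0], "hand": 1},
    {"dp": [0, 0, 0.5], "dr": [0, 0, 0], "hand": 1},
    {"dp": [0, 0, 0.5], "dr": [0, 0, 0], "hand": 1},
    {"dp": [0, 0, 0.5], "dr": [0, 0, 0], "hand": 1},
    {"dp": [0, 0, 0.5], "dr": [0, 0, 0], "hand": 1},
    {"dp": [0, 0, 0.5], "dr": [0, 0, 0], "hand": 1},
    {"dp": [0, 0, 0.5], "dr": [0, 0, 0], "hand": 1},
    {"dp": [0, 0, 0.3], "dr": [0, 0, 0], "hand": 1},
    {"dp": [0, 0, 0.2], "dr": [0, 0, 0], "hand": 1},
    {"dp": [0, 0, 0.1], "dr": [0, 0, 0], "hand": 1},
    {"dp": [0, 0, 0.1], "dr": [0, 0, 0], "hand": 1},
    {"dp": [0, 0, 0.05], "dr": [0, 0, 0], "hand": 1},
    {"dp": [0, 0, 0.04], "dr": [0, 0, 0], "hand": 1},
    {"dp": [0, 0, 0], "dr": [0, 0, 0], "hand": 1},
    {"dp": [0, 0, 0], "dr": [0, 0, 0], "hand": 1}
  ]
}}

```text
clock: 25.35
position: [485.9, 224.1, 67.3]
tcp_rot: [179.9, -0.1, 84.9]
wrist_force: [-0.3, -0.2, -5.0]
gripper_width: 8.7
grip_force: 58.6
```

Request:
{"api": "drive_tool", "payload": {
  "increments": [
    {"dp": [0, 0, 0.02], "dr": [0, 0, 0], "hand": 1},
    {"dp": [0, 0, 0.02], "dr": [0, 0, 0], "hand": 1},
    {"dp": [0, 0, 0], "dr": [0, 0, 0], "hand": 1}
  ]
}}

```text
clock: 25.65
position: [486.2, 224.4, 65.8]
tcp_rot: [179.9, -0.2, 84.9]
wrist_force: [-0.4, 1.3, -1.0]
gripper_width: 8.7
grip_force: 59.1
```

Request:
{"api": "drive_tool", "payload": {
  "increments": [
    {"dp": [0, 0, 0], "dr": [0, 0, 0], "hand": 0.8},
    {"dp": [0, 0, 0], "dr": [0, 0, 0], "hand": 0.6},
    {"dp": [0, 0, 0], "dr": [0, 0, 0], "hand": 0.5},
    {"dp": [0, 0, 0], "dr": [0, 0, 0], "hand": 0.5},
    {"dp": [0, 0, 0], "dr": [0, 0, 0], "hand": 0.5},
    {"dp": [0, 0, -0.2], "dr": [0, 0, 0], "hand": 0.5},
    {"dp": [0, 0, -0.5], "dr": [0, 0, 0], "hand": 0.5},
    {"dp": [0, 0, -0.5], "dr": [0, 0, 0], "hand": 0.5},
    {"dp": [0, 0, -0.5], "dr": [0, 0, 0], "hand": 0.5},
    {"dp": [0, 0, -0.5], "dr": [0, 0, 0], "hand": 0.5},
    {"dp": [0, -0.5, 0], "dr": [0, 0, 0], "hand": 1},
    {"dp": [0, -0.5, 0], "dr": [0, 0, 0], "hand": 1},
    {"dp": [0, -0.5, 0], "dr": [0, 0, 0], "hand": 1},
    {"dp": [0, 0, 0], "dr": [0, 0, 0], "hand": 1},
    {"dp": [0, 0, 0], "dr": [0, 0, 0], "hand": 1}
  ]
}}

```text
clock: 27.15
position: [426.3, 229.4, 153.9]
tcp_rot: [179.9, -0.2, 84.9]
wrist_force: [0.2, -0.4, -0.1]
gripper_width: -0.2
grip_force: 0.0
```

```bash
cat >> h.py <<'E'
def totray(x,y,th=-5.1,c=(461.2,230.2)):
    t=np.radians(th); d=np.array([x,y])-c; return d@np.array([[np.cos(t),-np.sin(t)],[np.sin(t),np.cos(t)]])
E
python3 -c "
from h import *
snap('wrist','w6');snap('top','t6');plan((430,228,19,84.9));print(totray(*status.state()['position'][:2]))
a=cv2.imread('pics/w6.png');b=cv2.imread('pics/t6.png')
cv2.imwrite('pics/c6.png',np.hstack([a[0:400,140:540],cv2.resize(b[205:310,172:272],(400,400),interpolation=cv2.INTER_CUBIC)]))"
```

```text
at [427.2 229.5 153.8] [ 1.7984e+02 -1.6000e-01  8.4870e+01] F [-0.3 -0.4 -0. ] w 0.5 t 27.25
turn [ 0.02 -0.02 -0.  ] shift [-0.03   0.072  3.369]
[-33.75388171  -3.76349147]
```

View pics/c6.png

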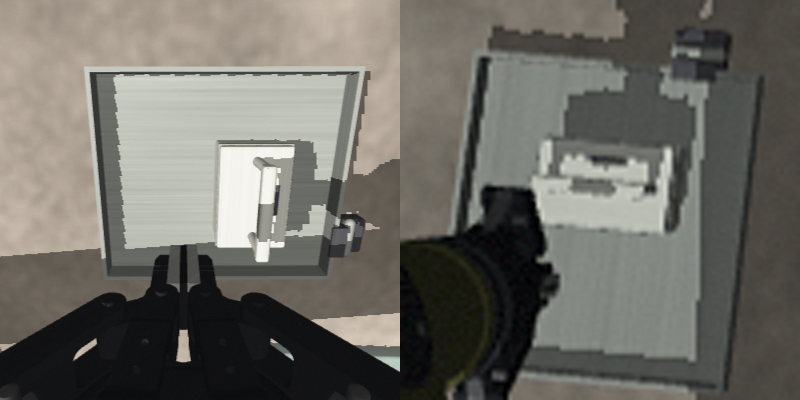

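The wrist crop shows the tray's left outer corners at (86,68) and (363,68) and near-right at (105,277). The box's near lid edge runs from (219,143) to (216,247), and the box stands released and clear of the walls.

Run:
```python
from h import *
c=load('w6')
for n,uv,z in(('lid near',[[359,143],[356,247]],49),('tray FL,NL,NR',[[503,68],[226,68],[245,277]],25)):
    X=back(c,uv,z); print(n,X[:,:2].round(1).tolist(),[totray(*x[:2]).round(1).tolist() for x in X])
    d=X[0]-X[1];print(np.degrees(np.arctan2(d[1],d[0])))
d=X[1]-X[2];print(np.degrees(np.arctan2(d[1],d[0])))
```

```text
lid near [[458.7, 273.3], [451.1, 182.4]] [[-6.3, 42.7], [-5.8, -48.5]]
85.24424627498813
tray FL,NL,NR [[580.7, 319.6], [357.4, 339.7], [340.2, 146.9]] [[111.1, 99.6], [-113.2, 99.8], [-113.1, -93.7]]
-5.136385020683137
84.9274911373375
```

Request:
{"api": "drive_tool", "payload": {
  "increments": [
    {"dp": [0, 0, 0.4], "dr": [0.02, -0.02, 0], "hand": 1},
    {"dp": [0, 0, 0.6], "dr": [0, 0, 0], "hand": 1},
    {"dp": [0, 0, 0.6], "dr": [0, 0, 0], "hand": 1},
    {"dp": [0, 0, 0.6], "dr": [0, 0, 0], "hand": 1},
    {"dp": [0, 0, 0.5], "dr": [0, 0, 0], "hand": 1},
    {"dp": [0, 0, 0.4], "dr": [0, 0, 0], "hand": 1},
    {"dp": [0, 0, 0.25], "dr": [0, 0, 0], "hand": 1},
    {"dp": [0, 0, 0], "dr": [0, 0, 0], "hand": 1},
    {"dp": [0, 0, 0], "dr": [0, 0, 0], "hand": 1}
  ]
}}

```text
clock: 28.15
position: [426.3, 229.3, 19.4]
tcp_rot: [-179.9, 0.0, 84.9]
wrist_force: [-0.1, 0.1, 0.9]
gripper_width: 0.2
grip_force: 0.0
```

Request:
{"api": "drive_tool", "payload": {
  "increments": [
    {"dp": [0, 0.1, 0], "dr": [0, 0, 0], "hand": 1},
    {"dp": [0, 0.1, 0], "dr": [0, 0, 0], "hand": 1},
    {"dp": [0, 0.1, 0], "dr": [0, 0, 0], "hand": 1},
    {"dp": [0, 0.08, 0], "dr": [0, 0, 0], "hand": 1},
    {"dp": [0, 0.08, 0], "dr": [0, 0, 0], "hand": 1},
    {"dp": [0, 0.08, 0], "dr": [0, 0, 0], "hand": 1},
    {"dp": [0, 0.08, 0], "dr": [0, 0, 0], "hand": 1},
    {"dp": [0, 0.08, 0], "dr": [0, 0, 0], "hand": 1}
  ]
}}

```text
clock: 28.95
position: [448.1, 227.2, 20.9]
tcp_rot: [-179.4, 0.0, 84.8]
wrist_force: [-23.7, 9.0, 28.4]
gripper_width: -0.2
grip_force: 8.5
```

```bash
python3 -c "
from h import *
plan((430,228,19,84.9));print(totray(*status.state()['position'][:2]))"
```

```text
at [448.1 227.2  20.9] [-1.7938e+02  4.0000e-02  8.4780e+01] F [-23.7   9.   28.4] w -0.2 t 28.95
turn [-0.07  0.   -0.01] shift [-0.02  -0.453  0.048]
[-12.76779638  -4.1751197 ]
```

Request:
{"api": "drive_tool", "payload": {
  "increments": [
    {"dp": [0, -0.1, 0], "dr": [0, 0, 0], "hand": 1},
    {"dp": [0, -0.2, 0], "dr": [0, 0, 0], "hand": 1},
    {"dp": [0, -0.3, 0], "dr": [0, 0, 0], "hand": 1},
    {"dp": [0, 0, 0], "dr": [0, 0, 0], "hand": 1}
  ]
}}

```text
clock: 29.35
position: [427.2, 228.3, 19.1]
tcp_rot: [-179.8, 0.1, 84.9]
wrist_force: [-0.7, -0.7, -0.5]
gripper_width: -0.1
grip_force: 0.0
```

```bash
python3 -c "
from h import *
a=snap('wrist','w7')['pixels'];b=snap('top','t7')['pixels'];s=snap('side','s7')['pixels'];plan((430,228,30,84.9));print(totray(*status.state()['position'][:2]))
f=lambda x:x[:,:,::-1]
cv2.imwrite('pics/c7.png',np.vstack([np.hstack([cv2.resize(f(a)[0:400,140:540],(400,300)),cv2.resize(f(b)[205:310,172:272],(300,300))]),np.hstack([cv2.resize(f(s)[250:400,220:420],(400,300),interpolation=cv2.INTER_CUBIC),cv2.resize(f(load('w6')['pix'])[0:400,140:540],(300,300))])]))"
```

```text
at [430.1 229.   19.3] [-1.7994e+02  3.0000e-02  8.4890e+01] F [ 1.2 -0.6  0.6] w -0.4 t 29.5
turn [-0.01  0.   -0.  ] shift [-0.025 -0.    -0.267]
[-30.87357092  -3.96042414]
```

View pics/c7.png

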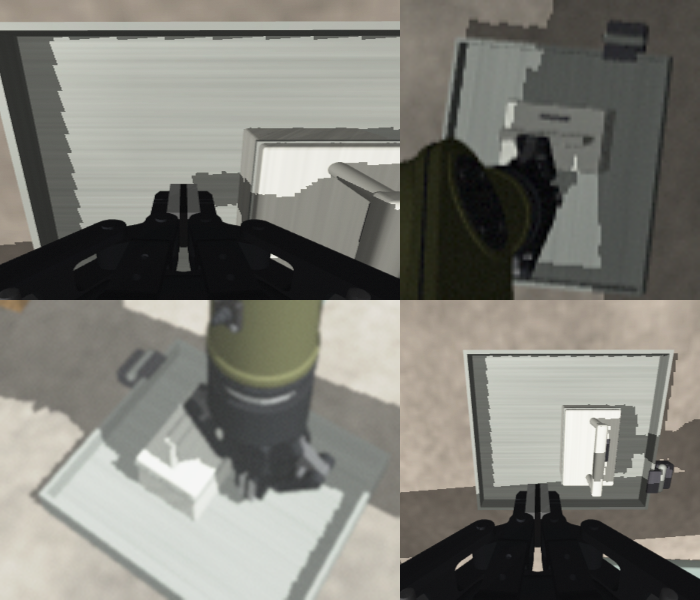

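The wrist panel shows that the gripper's knuckles spread along tool y and hit the box. The finger flank along tool x is the narrow side to push with. The lid's near-left corner is at full-image pixel (402,189), its base corner at about (383,173), and the lid far-edge line sits at row 187.

Run:
```python
from h import *
c=load('w7')
for uv,z in(([402,189],49),([383,173],4),([383,173],49)): print(uv,z,totray(*back(c,[uv],z)[0,:2]).round(1))
c=load('w7'); 
for p in((-2,42),(0,42),(4,42)):
  X=[]
  for z in(4,49):
    t=np.radians(-5.1);w=np.array([461.2,230.2])+np.array([[np.cos(t),-np.sin(t)],[np.sin(t),np.cos(t)]])@p; X.append([*w,z])
  print(p,proj(c,X).round().tolist())
g=cv2.cvtColor(c['pix'],cv2.COLOR_RGB2GRAY); print(g[230,360:440:2]); print(g[150:210:2,470])
```

```text
[402, 189] 49 [-4.2 42.9]
[383, 173] 4 [-3.1 38.4]
[383, 173] 49 [-11.8  49.1]
(-2, 42) [[385.0, 166.0], [408.0, 191.0]]
(0, 42) [[389.0, 166.0], [413.0, 191.0]]
(4, 42) [[397.0, 166.0], [424.0, 191.0]]
[180  97  97 139 180 179 179 179 180 106 142 156 154 155 159 156 128 162
 167 154 191 237 234 230 236 237 235 237 237 238 237 234 234 235 235 235
 234 233 234 235]
[177 177 176 173 173 172 172 175 176 176 178  93  89  89  92  92  92  99
  77 151 142  98  96 173 217 229 233 233 233 233]
```

```bash
python3 -c "
from h import *
t=np.radians(-5.1);T=np.array([461.2,230.2])+np.array([[np.cos(t),-np.sin(t)],[np.sin(t),np.cos(t)]])@[26,-78]
plan((*status.state()['position'][:2],125,84.9),(*T,125,84.9),(*T,23,84.9))"
```

```text
at [430.1 229.   19.3] [-1.7994e+02  3.0000e-02  8.4890e+01] F [ 1.2 -0.6  0.6] w -0.4 t 29.5
turn [-0.01  0.   -0.  ] shift [ 0.     0.    -2.642]
turn [0. 0. 0.] shift [-1.851  1.422  0.   ]
turn [0. 0. 0.] shift [ 0.   -0.    2.55]
```

Request:
{"api": "drive_tool", "payload": {
  "increments": [
    {"dp": [0, 0, -0.66], "dr": [-0.01, 0, 0], "hand": 1},
    {"dp": [0, 0, -0.66], "dr": [0, 0, 0], "hand": 1},
    {"dp": [0, 0, -0.66], "dr": [0, 0, 0], "hand": 1},
    {"dp": [0, 0, -0.66], "dr": [0, 0, 0], "hand": 1},
    {"dp": [-0.46, 0.35, 0], "dr": [0, 0, 0], "hand": 1},
    {"dp": [-0.46, 0.36, 0], "dr": [0, 0, 0], "hand": 1},
    {"dp": [-0.46, 0.36, 0], "dr": [0, 0, 0], "hand": 1},
    {"dp": [-0.47, 0.35, 0], "dr": [0, 0, 0], "hand": 1},
    {"dp": [0, 0, 0.5], "dr": [0, 0, 0], "hand": 1},
    {"dp": [0, 0, 0.5], "dr": [0, 0, 0], "hand": 1},
    {"dp": [0, 0, 0.5], "dr": [0, 0, 0], "hand": 1},
    {"dp": [0, 0, 0.4], "dr": [0, 0, 0], "hand": 1},
    {"dp": [0, 0, 0.4], "dr": [0, 0, 0], "hand": 1},
    {"dp": [0, 0, 0.25], "dr": [0, 0, 0], "hand": 1},
    {"dp": [0, 0, 0], "dr": [0, 0, 0], "hand": 1},
    {"dp": [0, 0, 0], "dr": [0, 0, 0], "hand": 1}
  ]
}}

```text
clock: 31.1
position: [480.0, 150.0, 23.0]
tcp_rot: [-180.0, 0.0, 84.9]
wrist_force: [-0.3, -0.1, 0.7]
gripper_width: -0.0
grip_force: 0.0
```

```bash
python3 -c "
from h import *
plan((430,228,23,84.9));print(totray(*status.state()['position'][:2]))"
```

```text
at [480. 150.  23.] [-1.7997e+02  5.0000e-02  8.4870e+01] F [-0.3 -0.1  0.7] w -0.0 t 31.1
turn [-0.    0.01 -0.  ] shift [ 1.831e+00 -1.417e+00 -1.000e-03]
[ 25.81492519 -78.19328845]
```

Request:
{"api": "drive_tool", "payload": {
  "increments": [
    {"dp": [0.15, 0, 0], "dr": [0, 0, 0], "hand": 1},
    {"dp": [0.15, 0, 0], "dr": [0, 0, 0], "hand": 1},
    {"dp": [0.1, 0, 0], "dr": [0, 0, 0], "hand": 1},
    {"dp": [0.1, 0, 0], "dr": [0, 0, 0], "hand": 1},
    {"dp": [0.1, 0, 0], "dr": [0, 0, 0], "hand": 1}
  ]
}}

```text
clock: 31.6
position: [481.6, 173.0, 23.5]
tcp_rot: [-180.0, 0.2, 85.0]
wrist_force: [-0.8, -7.1, 6.2]
gripper_width: 0.1
grip_force: 3.8
```

Request:
{"api": "drive_tool", "payload": {
  "increments": [
    {"dp": [0.1, 0, 0], "dr": [0, 0, 0], "hand": 1},
    {"dp": [0.1, 0, 0], "dr": [0, 0, 0], "hand": 1}
  ]
}}

```text
clock: 31.8
position: [482.2, 180.7, 23.6]
tcp_rot: [-180.0, 0.2, 85.0]
wrist_force: [-0.0, -7.3, 5.5]
gripper_width: -0.1
grip_force: 3.8
```

Request:
{"api": "drive_tool", "payload": {
  "increments": [
    {"dp": [-0.05, 0, 0], "dr": [0, 0, 0], "hand": 1},
    {"dp": [-0.05, 0, -0.15], "dr": [0, 0, 0], "hand": 1},
    {"dp": [0, 0, 0], "dr": [0, 0, 0], "hand": 1}
  ]
}}

```text
clock: 32.1
position: [482.5, 178.1, 29.6]
tcp_rot: [180.0, 0.0, 84.9]
wrist_force: [0.2, 0.4, 0.2]
gripper_width: 0.1
grip_force: 0.0
```

Request:
{"api": "drive_tool", "payload": {
  "increments": [
    {"dp": [0.1, 0, 0], "dr": [0, 0, 0], "hand": 1},
    {"dp": [0.1, 0, 0], "dr": [0, 0, 0], "hand": 1},
    {"dp": [0.1, 0, 0], "dr": [0, 0, 0], "hand": 1}
  ]
}}

```text
clock: 32.4
position: [482.8, 188.5, 29.2]
tcp_rot: [-179.9, 0.2, 84.9]
wrist_force: [-0.5, -8.1, 5.8]
gripper_width: 0.2
grip_force: 3.9
```

```bash
python3 -c "
from h import *
plan((430,228,23,84.9));print(totray(*status.state()['position'][:2]))"
```

```text
at [482.8 188.5  29.2] [-179.94    0.21   84.94] F [-0.5 -8.1  5.8] w 0.2 t 32.4
turn [-0.01  0.02  0.  ] shift [ 0.865 -1.403  0.154]
[ 25.22041153 -39.57823044]
```

Request:
{"api": "drive_tool", "payload": {
  "increments": [
    {"dp": [0.1, 0, 0], "dr": [0, 0, 0], "hand": 1},
    {"dp": [0.1, 0, 0], "dr": [0, 0, 0], "hand": 1},
    {"dp": [0.1, 0, 0], "dr": [0, 0, 0], "hand": 1},
    {"dp": [0.1, 0, 0], "dr": [0, 0, 0], "hand": 1},
    {"dp": [0.1, 0, 0], "dr": [0, 0, 0], "hand": 1},
    {"dp": [0.1, 0, 0], "dr": [0, 0, 0], "hand": 1},
    {"dp": [0.08, 0, 0], "dr": [0, 0, 0], "hand": 1},
    {"dp": [0.05, 0, 0], "dr": [0, 0, 0], "hand": 1}
  ]
}}

```text
clock: 33.2
position: [485.2, 217.5, 29.2]
tcp_rot: [-179.9, 0.2, 84.9]
wrist_force: [-0.7, -8.6, 7.4]
gripper_width: -0.2
grip_force: 4.2
```

```bash
python3 -c "
from h import *
plan((430,228,23,84.9));print(totray(*status.state()['position'][:2]))"
```

```text
at [485.2 217.5  29.2] [-179.93    0.23   84.95] F [-0.7 -8.6  7.4] w -0.2 t 33.2
turn [-0.01  0.03  0.01] shift [ 0.14  -1.399  0.154]
[ 25.06948306 -10.56242361]
```

Request:
{"api": "drive_tool", "payload": {
  "increments": [
    {"dp": [0.05, 0, 0], "dr": [0, 0, 0], "hand": 1},
    {"dp": [0.04, 0, 0], "dr": [0, 0, 0], "hand": 1}
  ]
}}

```text
clock: 33.4
position: [485.5, 220.9, 29.2]
tcp_rot: [-179.9, 0.2, 84.9]
wrist_force: [-0.3, -8.3, 7.7]
gripper_width: -0.0
grip_force: 4.2
```

Request:
{"api": "drive_tool", "payload": {
  "increments": [
    {"dp": [0.03, 0, 0], "dr": [0, 0, 0], "hand": 1}
  ]
}}

```text
clock: 33.5
position: [485.6, 222.0, 29.1]
tcp_rot: [-179.9, 0.2, 84.9]
wrist_force: [-0.3, -8.0, 6.9]
gripper_width: -0.1
grip_force: 4.2
```

Request:
{"api": "drive_tool", "payload": {
  "increments": [
    {"dp": [0.03, 0, 0], "dr": [0, 0, 0], "hand": 1}
  ]
}}

```text
clock: 33.6
position: [485.7, 223.2, 29.2]
tcp_rot: [-179.9, 0.2, 84.9]
wrist_force: [-0.1, -8.8, 7.3]
gripper_width: -0.1
grip_force: 4.2
```

Request:
{"api": "drive_tool", "payload": {
  "increments": [
    {"dp": [0.03, 0, 0], "dr": [0, 0, 0], "hand": 1}
  ]
}}

```text
clock: 33.7
position: [485.7, 224.1, 29.2]
tcp_rot: [-179.9, 0.3, 85.0]
wrist_force: [0.2, -13.7, 8.9]
gripper_width: -0.0
grip_force: 6.4
```

Request:
{"api": "drive_tool", "payload": {
  "increments": [
    {"dp": [0.03, 0, 0], "dr": [0, 0, 0], "hand": 1}
  ]
}}

```text
clock: 33.8
position: [485.7, 224.1, 29.2]
tcp_rot: [-179.9, 0.4, 85.0]
wrist_force: [-0.3, -16.5, 9.6]
gripper_width: -0.0
grip_force: 8.4
```

```bash
python3 -c "
from h import *
t=np.radians(-5.1);T=np.array([461.2,230.2])+np.array([[np.cos(t),-np.sin(t)],[np.sin(t),np.cos(t)]])@[-30,50]
plan((*status.state()['position'][:2],121,84.9),(*T,121,84.9),(*T,23,-5.1));print(T,totray(*status.state()['position'][:2]))"
```

```text
at [485.7 224.1  29.2] [-179.91    0.4    85.02] F [ -0.3 -16.5   9.6] w -0.0 t 33.8
turn [-0.01  0.05  0.01] shift [ 0.     0.    -2.296]
turn [0. 0. 0.] shift [ 1.348 -1.374 -0.   ]
turn [ 0.   -0.   10.47] shift [ 0.   -0.    2.45]
[435.76348288 282.66888218] [24.97442038 -3.93480329]
```

Request:
{"api": "drive_tool", "payload": {
  "increments": [
    {"dp": [-0.1, 0, 0], "dr": [0, 0, 0], "hand": 1},
    {"dp": [-0.2, 0, 0], "dr": [0, 0, 0], "hand": 1},
    {"dp": [0, 0, -0.6], "dr": [0, 0, 0], "hand": 1},
    {"dp": [0, 0, -0.6], "dr": [0, 0, 0], "hand": 1},
    {"dp": [0, 0, -0.6], "dr": [0, 0, 0], "hand": 1},
    {"dp": [0, 0, -0.5], "dr": [0, 0, 0], "hand": 1},
    {"dp": [0.5, -0.46, 0], "dr": [0, 0, 0], "hand": 1},
    {"dp": [0.5, -0.46, 0], "dr": [0, 0, 0], "hand": 1},
    {"dp": [0.6, -0.46, 0], "dr": [0, 0, 0], "hand": 1}
  ]
}}

```text
clock: 34.7
position: [435.6, 284.4, 120.9]
tcp_rot: [-180.0, 0.0, 84.8]
wrist_force: [0.2, -0.2, 0.5]
gripper_width: 0.1
grip_force: 0.0
```

Request:
{"api": "drive_tool", "payload": {
  "increments": [
    {"dp": [0, 0, 0], "dr": [0, 0, 0.87], "hand": 1},
    {"dp": [0, 0, 0], "dr": [0, 0, 0.87], "hand": 1},
    {"dp": [0, 0, 0], "dr": [0, 0, 0.87], "hand": 1},
    {"dp": [0, 0, 0], "dr": [0, 0, 0.87], "hand": 1},
    {"dp": [0, 0, 0], "dr": [0, 0, 0.87], "hand": 1},
    {"dp": [0, 0, 0], "dr": [0, 0, 0.87], "hand": 1},
    {"dp": [0, 0, 0], "dr": [0, 0, 0.87], "hand": 1},
    {"dp": [0, 0, 0], "dr": [0, 0, 0.87], "hand": 1},
    {"dp": [0, 0, 0], "dr": [0, 0, 0.87], "hand": 1},
    {"dp": [0, 0, 0], "dr": [0, 0, 0.88], "hand": 1},
    {"dp": [0, 0, 0], "dr": [0, 0, 0.88], "hand": 1},
    {"dp": [0, 0, 0], "dr": [0, 0, 0.88], "hand": 1},
    {"dp": [0, 0, 0], "dr": [0, 0, 0], "hand": 1},
    {"dp": [0, 0, 0], "dr": [0, 0, 0], "hand": 1}
  ]
}}

```text
clock: 36.1
position: [436.1, 284.1, 120.7]
tcp_rot: [180.0, 0.1, -4.9]
wrist_force: [-0.3, 0.6, 0.2]
gripper_width: -0.0
grip_force: 0.0
```

```bash
python3 -c "
from h import *
snap('wrist','w8');snap('top','t8');plan((435.8,282.7,121,-5.1),(435.8,282.7,23,-5.1))
c=load('w8');t=np.radians(-5.1);Rm=np.array([[np.cos(t),-np.sin(t)],[np.sin(t),np.cos(t)]])
W=lambda p,z:[*(np.array([461.2,230.2])+Rm@p),z]
# expected lid corners for box at (26,50)
print(proj(c,[W((-4,95),49),W((-4,5),49),W((56,95),49),W((56,5),49),W((26,87),89),W((26,13),89)]).round().tolist())
import cv2
g=cv2.cvtColor(c['pix'],cv2.COLOR_RGB2GRAY);p=proj(c,[W((26,5),49)])[0].astype(int);print(p,g[p[1],p[0]-30:p[0]+30:2])
p=proj(c,[W((-4,70),49)])[0].astype(int);print(p,g[p[1]-30:p[1]+30:2,p[0]])
p=proj(c,[W((-4,20),49)])[0].astype(int);print(p,g[p[1]-30:p[1]+30:2,p[0]])
"
```

```text
at [436.1 284.1 120.7] [ 1.7996e+02  4.0000e-02 -4.9900e+00] F [ 0.8 -0.9 -0.5] w 0.2 t 36.2
turn [0.01 0.01 0.01] shift [-0.005  0.036 -0.007]
turn [0. 0. 0.] shift [ 0.   -0.    2.45]
[[262.0, 178.0], [389.0, 178.0], [257.0, 88.0], [395.0, 88.0], [260.0, 143.0], [393.0, 143.0]]
[392 134] [111 111 110 111 110 110 111 110 111 112 114 118 182 203 198 197 195 192
 193 196 198 197 192 194 194 193 192 197 197 196]
[297 177] [150 135 179 244 245 245 244 245 245 244 246 247 245 247 241 181 194 195
 196 198 198 198 198 199 200 201 202 202 202 202]
[367 177] [152 143 109 245 244 245 244 244 244 244 243 246 246 246 241 222 199 201
 200 199 199 199 200 201 200 202 201 202 202 202]
```

Request:
{"api": "drive_tool", "payload": {
  "increments": [
    {"dp": [0, 0.03, 0.5], "dr": [0, 0, 0], "hand": 1},
    {"dp": [0, 0, 0.5], "dr": [0, 0, 0], "hand": 1},
    {"dp": [0, 0, 0.5], "dr": [0, 0, 0], "hand": 1},
    {"dp": [0, 0, 0.4], "dr": [0, 0, 0], "hand": 1},
    {"dp": [0, 0, 0.3], "dr": [0, 0, 0], "hand": 1},
    {"dp": [0, 0, 0.2], "dr": [0, 0, 0], "hand": 1},
    {"dp": [0, 0, 0], "dr": [0, 0, 0], "hand": 1},
    {"dp": [0.15, 0, 0], "dr": [0, 0, 0], "hand": 1},
    {"dp": [0.15, 0, 0], "dr": [0, 0, 0], "hand": 1},
    {"dp": [0.08, 0, 0], "dr": [0, 0, 0], "hand": 1},
    {"dp": [0.08, 0, 0], "dr": [0, 0, 0], "hand": 1},
    {"dp": [0.08, 0, 0], "dr": [0, 0, 0], "hand": 1}
  ]
}}

```text
clock: 37.4
position: [454.9, 280.6, 25.2]
tcp_rot: [179.9, 0.3, -5.2]
wrist_force: [-9.6, 1.6, 7.4]
gripper_width: 0.2
grip_force: 4.5
```

Request:
{"api": "drive_tool", "payload": {
  "increments": [
    {"dp": [0.08, 0, 0], "dr": [0, 0, 0], "hand": 1},
    {"dp": [0.08, 0, 0], "dr": [0, 0, 0], "hand": 1}
  ]
}}

```text
clock: 37.6
position: [460.4, 279.7, 25.3]
tcp_rot: [179.9, 0.4, -5.2]
wrist_force: [-7.8, 1.7, 8.1]
gripper_width: 0.0
grip_force: 4.6
```

```bash
python3 -c "
from h import *
plan((430,228,23,-5.1));print(totray(*status.state()['position'][:2]))"
```

```text
at [460.4 279.7  25.3] [179.86   0.38  -5.15] F [-7.8  1.7  8.1] w 0.0 t 37.6
turn [ 0.02  0.04 -0.01] shift [-0.643  1.356  0.056]
[-5.17197631 49.27466113]
```

Request:
{"api": "drive_tool", "payload": {
  "increments": [
    {"dp": [0.1, 0, 0], "dr": [0, 0, 0], "hand": 1},
    {"dp": [0.1, 0, 0], "dr": [0, 0, 0], "hand": 1},
    {"dp": [0.1, 0, 0], "dr": [0, 0, 0], "hand": 1},
    {"dp": [0.1, 0, 0], "dr": [0, 0, 0], "hand": 1},
    {"dp": [0.1, 0, 0], "dr": [0, 0, 0], "hand": 1}
  ]
}}

```text
clock: 38.1
position: [480.3, 277.9, 25.2]
tcp_rot: [179.9, 0.4, -5.1]
wrist_force: [-8.5, 1.5, 7.8]
gripper_width: 0.0
grip_force: 4.4
```

Request:
{"api": "drive_tool", "payload": {
  "increments": [
    {"dp": [0.1, 0, 0], "dr": [0, 0, 0], "hand": 1},
    {"dp": [0.1, 0, 0], "dr": [0, 0, 0], "hand": 1},
    {"dp": [0.1, 0, 0], "dr": [0, 0, 0], "hand": 1},
    {"dp": [0.1, 0, 0], "dr": [0, 0, 0], "hand": 1},
    {"dp": [0.1, 0, 0], "dr": [0, 0, 0], "hand": 1}
  ]
}}

```text
clock: 38.6
position: [500.3, 276.2, 25.2]
tcp_rot: [179.9, 0.4, -5.1]
wrist_force: [-8.1, 0.8, 7.1]
gripper_width: -0.2
grip_force: 4.3
```

```bash
python3 -c "
from h import *
plan((430,228,23,-5.1));print(totray(*status.state()['position'][:2]))"
```

```text
at [500.3 276.2  25.2] [179.86   0.38  -5.14] F [-8.1  0.8  7.1] w -0.2 t 38.6
turn [ 0.02  0.04 -0.  ] shift [-1.643  1.356  0.055]
[34.84720296 49.26568679]
```

Request:
{"api": "drive_tool", "payload": {
  "increments": [
    {"dp": [0.06, 0, 0], "dr": [0, 0, 0], "hand": 1},
    {"dp": [0.05, 0, 0], "dr": [0, 0, 0], "hand": 1}
  ]
}}

```text
clock: 38.8
position: [503.5, 276.0, 25.2]
tcp_rot: [179.9, 0.5, -5.2]
wrist_force: [-13.7, 2.8, 12.4]
gripper_width: 0.0
grip_force: 7.2
```

Request:
{"api": "drive_tool", "payload": {
  "increments": [
    {"dp": [0.03, 0, 0], "dr": [0, 0, 0], "hand": 1}
  ]
}}

```text
clock: 38.9
position: [503.6, 276.0, 25.2]
tcp_rot: [179.9, 0.6, -5.2]
wrist_force: [-15.7, 3.7, 13.0]
gripper_width: -0.0
grip_force: 7.9
```

Request:
{"api": "drive_tool", "payload": {
  "increments": [
    {"dp": [0.03, 0, 0], "dr": [0, 0, 0], "hand": 1}
  ]
}}

```text
clock: 39.0
position: [503.5, 276.0, 25.2]
tcp_rot: [179.8, 0.7, -5.2]
wrist_force: [-18.5, 4.8, 14.2]
gripper_width: 0.2
grip_force: 9.1
```

Request:
{"api": "drive_tool", "payload": {
  "increments": [
    {"dp": [0.03, 0, 0], "dr": [0, 0, 0], "hand": 1}
  ]
}}

```text
clock: 39.1
position: [503.5, 276.0, 25.2]
tcp_rot: [179.8, 0.8, -5.2]
wrist_force: [-19.5, 5.8, 16.7]
gripper_width: -0.3
grip_force: 10.4
```

Request:
{"api": "drive_tool", "payload": {
  "increments": [
    {"dp": [-0.15, 0, 0], "dr": [0, 0, 0], "hand": 1},
    {"dp": [-0.25, 0, 0], "dr": [0, 0, 0], "hand": 1},
    {"dp": [-0.3, 0, -0.3], "dr": [0, 0, 0], "hand": 1},
    {"dp": [-0.5, 0, -0.6], "dr": [0, 0, 0], "hand": 1},
    {"dp": [-0.5, 0, -0.7], "dr": [0, 0, 0], "hand": 1},
    {"dp": [0, 0, -0.7], "dr": [0, 0, 0], "hand": 1},
    {"dp": [0, 0, -0.7], "dr": [0, 0, 0], "hand": 1},
    {"dp": [0, 0, 0], "dr": [0, 0, 0], "hand": 1},
    {"dp": [0, 0, 0], "dr": [0, 0, 0], "hand": 1}
  ]
}}

```text
clock: 40.0
position: [444.5, 282.5, 146.2]
tcp_rot: [-180.0, -0.1, -5.1]
wrist_force: [0.1, -0.1, 0.4]
gripper_width: -0.1
grip_force: 0.0
```

Run:
```python
from h import *
snap('wrist','w9'); snap('top','t9'); plan((430,228,121,-5.1))
c=load('w9'); g=cv2.GaussianBlur(cv2.cvtColor(c['pix'],cv2.COLOR_RGB2GRAY),(3,3),0).astype(float)
t=np.radians(-5.1);Rm=np.array([[np.cos(t),-np.sin(t)],[np.sin(t),np.cos(t)]])
W=lambda p,z:[*(np.array([461.2,230.2])+Rm@np.array(p)),z]
def scan(z,axis,lo,hi,others):
    # strongest gradients along tray axis (0=x,1=y), printed with other coordinate
    for o in others:
        s=np.arange(lo,hi,.5); P=[(v,o) if axis==0 else (o,v) for v in s]
        uv=proj(c,[W(p,z) for p in P]).astype(np.float32)
        v=cv2.remap(g.astype(np.float32),uv[:,0][None],uv[:,1][None],cv2.INTER_LINEAR)[0]
        d=np.diff(v); k=[i for i in range(1,len(d)-1) if abs(d[i])>6 and abs(d[i])>=abs(d[i-1]) and abs(d[i])>abs(d[i+1])]
        print(z,'xy'[axis],'at',o,[(s[i]+.25,round(float(d[i]))) for i in k])
scan(49,0,35,65,[15,25,40,60,75,85])
scan(49,1,-10,20,[58,70,95,103])
scan(25,1,85,110,[-60,-30,0,20,35])
scan(25,0,100,125,[-80,-25,-10,0])
scan(25,0,-120,-105,[-60,0,60])
```

```text
at [443.3 281.8 144.4] [ 1.7991e+02  9.0000e-02 -5.1100e+00] F [-0.7 -0.5 -0.3] w 0.3 t 40.1
turn [ 0.01  0.01 -0.  ] shift [-0.213  1.37   0.584]
49 x at 15 [(np.float64(49.75), 12)]
49 x at 25 [(np.float64(49.25), 11)]
49 x at 40 [(np.float64(49.75), -20), (np.float64(51.25), 7)]
49 x at 60 [(np.float64(48.75), 12), (np.float64(56.75), -8), (np.float64(63.75), -10)]
49 x at 75 [(np.float64(48.75), 13)]
49 x at 85 [(np.float64(48.75), 13)]
49 y at 58 [(np.float64(7.25), 14)]
49 y at 70 [(np.float64(7.25), 13)]
49 y at 95 [(np.float64(6.75), -15)]
49 y at 103 [(np.float64(4.75), -7), (np.float64(7.25), 22)]
25 y at -60 [(np.float64(93.25), -29), (np.float64(97.25), 33), (np.float64(101.75), -9)]
25 y at -30 [(np.float64(92.75), -25), (np.float64(97.25), 31), (np.float64(100.75), -8)]
25 y at 0 [(np.float64(93.75), -26), (np.float64(97.25), 31), (np.float64(100.75), -10), (np.float64(101.75), -10)]
25 y at 20 [(np.float64(93.75), -31), (np.float64(97.25), 34), (np.float64(101.25), -11)]
25 y at 35 [(np.float64(93.25), -27), (np.float64(97.25), 34), (np.float64(101.25), -8)]
25 x at -80 [(np.float64(105.25), -18), (np.float64(108.75), 14)]
25 x at -25 [(np.float64(105.25), -28), (np.float64(108.75), 22), (np.float64(112.75), -25)]
25 x at -10 [(np.float64(105.25), -29), (np.float64(108.75), 22), (np.float64(113.25), -28)]
25 x at 0 [(np.float64(105.25), -31), (np.float64(107.75), -15), (np.float64(109.25), 15)]
25 x at -60 [(np.float64(-114.75), 16), (np.float64(-111.25), -19), (np.float64(-109.75), -12)]
25 x at 0 [(np.float64(-114.25), 10), (np.float64(-110.75), -28), (np.float64(-109.75), -18)]
25 x at 60 [(np.float64(-119.25), 7), (np.float64(-117.75), 14), (np.float64(-113.75), -6)]
```

The box edges read 50.2 mm (x) and 5.0 mm (y) against the measured walls, where flush is 50 and 5. The near edge slopes about 0.014 rad, within the 0.04 limit. The arm is clear, so I'm handing in.

```bash
python3 -c "
from h import *
print(ticket.job_done())"
```

```text
the job is handed in; nothing more can be done
None
```

I handed the job in: the dish is on the cork mat with both dreidels in it, and the coin box measured flush and square in the tray's far left corner; the hand-in returned no verdict.

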